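# Pass vent blades under the reader bar on a carrier

### The arm

A 7-joint arm with a two-finger parallel gripper is mounted at the origin on a cart in front of the work surface, level with it; the furniture and walls round the work are solid. World frame = base frame: x ahead of the robot, y to its left, z up, the work surface at z = 0. Lengths are in m, angles in rad, forces in N, time in s.
With the tool pointing down it reaches from about 0.35 to 0.9 m from the base axis. Payload 7.2 kg.
Tool frame: the origin (TCP) lies on the centre line of the jaws, within the pads' length; the fingertips stand 22 mm ahead of it and the grasp point (between the pads) lies 3 mm ahead of it; z points along the fingers, x is the direction in which the jaws open and shut, and the axes are right-handed (so a half turn about z gives the same grasp; the last joint's range is limited). The gripper opens to 88 mm and grips with 3 to 60 N. Pads are 20 mm wide; open, the fingers measure 115 mm over their backs; the gripper's body (75 mm by 178 mm) begins 61 mm behind the grasp point.
Start: joints at [-1.253, 0.411, -0.013, 1.596, 0.006, 1.134, -0.082], TCP at [0.235, 0.579, 0.245] pointing down, gripper open.
Joint ranges: [-2.95, 2.95], [-0.29, 1.99], [-1.47, 1.44], [0.14, 2.54], [-1.03, 4.17], [0.13, 1.85], [-2.86, 2.86]. Speed limits (rad/s): [2.39, 2.39, 3.01, 3.01, 3.14, 3.14, 3.14].

### API

Orientations are given as [roll, pitch, yaw] about the fixed x, y, z axes, in that order (R = Rz(yaw) Ry(pitch) Rx(roll)).
In Python, from workcell import sensors, eyes, bot, spotter gives the robot as it stands. The module is installed in compiled form; this text tells all that it offers.
- The arm moves only by the shell command python3 -m inch 'ROWS'. ROWS is a JSON object of lists of equal length, an entry for each row: "dp": the shift along the world's x, y, z in cm, a list of three; "twist": the turn about the world's z in rad; "grip": the gripper's target within -1 to 1 (fully open at 1, half-way at 0, shut at -1). In form: {"dp": [[dx, dy, dz], ...], "twist": [twist, ...], "grip": [grip, ...]}. A call has 1 to 5 rows; each row shifts and turns the commanded pose from where the row before left it; what a row does not reach is not made up. A row lasts 1/12 s, in which the tool goes at most 41.7 mm and 7.16 degrees, less where a joint would pass 70% of its speed; a pose out of reach is approached as far as the arm can. A call is refused whole if a number of a shift passes 4.17 or a number of a turn 0.125, either way. A call with a gripper value outside its range is refused whole. The fingers move at their own pace and stop on an object; the grip force is fixed at half the most. Time passes only in rows, so rows that do not move let the fingers close. It gives the time, the measured TCP pose, the force and the opening at its end, in the units of the state.
- sensors.state(): the state, without advancing time (a new reading comes with each control period).
- eyes.snapshot(name): name is "scene" or "top" or "wrist"; returns the picture (400x640x3 uint8, red, green, blue); there is no depth.
- eyes.get_calibration(name): a dict with "fx", "fy", "cx", "cy" (pixels), "position" and "rotation" of the camera in the world. Camera axes: x right, y up, looking along -z (the intrinsics and any distortion apply to the point x, -y, -z); pixel columns grow to the right and rows downward; lengths in m; the calibration is good to about 2 mm. A picture is of the moment at which its call begins: read the wrist's pose just before it. get_calibration takes no time and is no camera call; for the wrist camera it gives the pose at the moment of the call.
- bot.job_done(): hands the job in, once; it reports no verdict.
Trained networks look in the newest picture that a camera, given by its name, has taken for a name from the list of things; names that differ only in an ending like _2 or _b are one class to them, and where a whole thing is asked for, a point or a joint stands for the part that bears it (a point fixed in the world has none). Each returns a list of dicts, best first, with "p" (0 to 1); they miss things now and then, are a little off and sometimes report something else, mostly with a low value. They report only what shows in the picture. A call takes as long as a camera call.
- spotter.masks_of(label, camera): "mask" (400x640 bool, what is visible of it).
- spotter.spot_point(label, camera): "position" ([x, y, z] in m, in the coordinates of the camera as it stood for that picture, good to about 4 mm: a listed point, or the origin of a listed thing).
The state is a dict: "time_s": time; "joint_positions": joint angles; "qd": joint speeds; "tau": joint torques, N m; "tcp_pos": TCP position; "ee_rot": TCP orientation; "force": force on the tool from outside, world axes, zero at the start; "wrist_torque": the same for the moment, N m; "grip_width": finger opening in m.
Only numpy, scipy, OpenCV 4.12 (cv2) and the standard library are available. Lean on these libraries where they do the work, as an engineer would, in place of code of your own. Each camera call takes 0.05 s, during which the arm holds its last target.

### The job

Inspect the loose black vent blades (two or three lie on the left): lay each one flat in its own pocket of the white carrier (either face up will do), and swing the carrier a quarter turn about the turning post so that it lies lengthwise, all before it goes under the reader bar. Then push it, with all blades lying in their pockets, along the lane under the low reader bar and draw it out on the other side until it is home against the end stop; slide it flat on the deck, never lift it off, and do not knock the reader bar. Then lay all the blades flat and side by side on the white foam pad, leave the carrier at the stop, and leave the glue bottle, the screwdriver and the blue tape where they are.

Things in the scene. Friction and masses are not known exactly. Their poses are not given: they have to be found in the camera images.
- station: inspection lane, fixed to the bench: grey deck, top flat, 6 mm above this origin, which lies on the bench on the lane's centre line under the middle of the reader bar. The lane runs along its y axis; the carrier starts on the wide infeed deck (x -130 to +120, y +165 to +400 mm, open towards the robot) and travels to -y on the lane deck, 165 mm wide, to y -325 mm
- far_rail (a point): beginning of the far steel rail on its inner top edge (station x +58, y +245 mm, 12 mm above the deck). The rail is 12 mm high, 14 mm wide and runs from here straight along station -y to y -300 mm
- near_rail (a point): beginning of the near steel rail on its inner top edge (station x -58, y +35 mm, 12 mm above the deck); a flared lead-in of the same height stands just before it, from here out to x -74, y +70 mm. The rail is 12 mm high, 14 mm wide and runs to y -300 mm. The rails are 116 mm apart. Keep the arm clear of the fixed clip press with its red lever (up to 194 mm high, about x 0.23-0.44, y 0-0.2 m in the world)
- reader: reader bar, a blue bridge across the lane, fixed: 60 mm along the lane (station y -30 to +30 mm), 190 mm across, underside 31 mm above the deck, top 75 mm above the bench, legs outside the rails. A hand or gripper does not fit under it. Delicate: no blow over 25 N. Origin below the middle of the bar, on the deck
- post (a point): turning post at the beginning of the far rail: black rubber sleeve, 16 mm diameter, 33 mm high, fixed; this point is its foot on the deck (station x +66, y +250 mm). The waiting carrier's long side faces it, so the carrier can be swung round it into the lane
- stop (a point): end stop at the lane's far end (robot's right), two dark steel blocks, 26 mm wide, 18 mm high, at station x -50 and +50 mm, with rubber bumpers; the 74 mm between them are open. This point is midway between the bumpers' faces, on the deck (station x 0, y -295 mm). Home means the carrier's leading end touches the bumpers
- carrier: low white tray, 110 mm (its x) by 225 mm (its y), 0.5 kg, loose; origin at the centre of its underside, z up. Base 8 mm thick, on it three pockets, each 104 mm (x) by 42 mm (y). It waits crosswise on the infeed deck, its long side by the post. Lengthwise in the lane it has 3 mm play on either side; either end may lead. The upstands pass under the bar with 5 mm to spare
- pocket_0 (a point): middle of the first pocket, carrier x 0, y -61 mm, at the height where a blade's underside rests, 11 mm above the carrier's underside: two grey rest pads 3 mm high carry the blade's ends, ribs 7 mm high above the base hold its corners, and the middle 46 mm of the pocket's length (carrier x) are clear of pads and ribs for fingers on both sides, down to the base
- pocket_1 (a point): middle of the second pocket, made alike, carrier y 0
- pocket_2 (a point): middle of the third pocket, made alike, carrier y +61 mm
- lug_a (a point): middle of the orange upstand at the carrier's +y end (carrier y +108.5 mm): 50 mm wide (x), 8 mm thick (y), from 8 to 26 mm above the underside, outer face flush with the carrier's end; push it or pinch it. This point is 17 mm above the underside. 25 mm are free between it and a blade in the next pocket
- lug_b (a point): middle of the like upstand at the carrier's -y end (carrier y -108.5 mm), 17 mm above the underside
- pad: white foam pad, firm, fixed to the bench: 170 mm (its x) by 120 mm (its y) by 22 mm high; origin at the centre of its underside. Room for three blades side by side along its x, each lying along its y. Beside it (world y -0.06 to -0.24 m, x 0.28 to 0.47 m) stands a fixed bag of clips, 75 mm high; keep clear of it
- blade_a: black moulded vent blade, 37 mm (its x) by 96 mm (its y) by 15 mm high, about 30 g; origin at the centre of its underside, z up. It is widest 4 mm above its underside and slopes to a ridge, so take it across its middle by the long edges with the fingertips 1 to 2 mm above whatever it lies on. In a pocket its y axis lies along the carrier's x; either way round, either face up. May be absent
- blade_b: black moulded vent blade, 37 mm (its x) by 96 mm (its y) by 15 mm high, about 30 g; origin at the centre of its underside, z up. It is widest 4 mm above its underside and slopes to a ridge, so take it across its middle by the long edges with the fingertips 1 to 2 mm above whatever it lies on. In a pocket its y axis lies along the carrier's x; either way round, either face up. May be absent
- blade_c: black moulded vent blade, 37 mm (its x) by 96 mm (its y) by 15 mm high, about 30 g; origin at the centre of its underside, z up. It is widest 4 mm above its underside and slopes to a ridge, so take it across its middle by the long edges with the fingertips 1 to 2 mm above whatever it lies on. In a pocket its y axis lies along the carrier's x; either way round, either face up. May be absent
- mid_a (a point): centre of blade_a at half its height, 7.3 mm above its underside
- mid_b (a point): centre of blade_b at half its height, 7.3 mm above its underside
- mid_c (a point): centre of blade_c at half its height, 7.3 mm above its underside
- glue_bottle: white glue bottle with red nozzle, 42 mm diameter, 119 mm high, standing; leave it alone. Origin under its centre
- driver_red: screwdriver with red handle, 29 x 189 x 28 mm, lying; leave it alone. Origin under its middle
- tape_blue: roll of blue tape, 92 mm diameter, 24 mm high, lying; leave it alone. Origin under its centre

How it is judged:
On the way, in this order (a step that is already met when the one before it is completed fails the run):
1. all blades lie in pockets of the carrier, which lies lengthwise in line with the lane, still before the reader bar (y of carrier in the frame of station between 0.135 and 0.36 m and x of carrier in the frame of station between -0.02 and 0.02 m and angle between the y axis of carrier and the y axis of station, either way round below 0.15 rad and (horizontal distance between mid_a and pocket_0 below 0.012 m or horizontal distance between mid_a and pocket_1 below 0.012 m or horizontal distance between mid_a and pocket_2 below 0.012 m) and angle between the y axis of each of blade_a, blade_b, blade_c and the x axis of carrier, either way round below 0.2 rad and z of mid_a in the frame of carrier between 0.0145 and 0.0225 m and (horizontal distance between mid_b and pocket_0 below 0.012 m or horizontal distance between mid_b and pocket_1 below 0.012 m or horizontal distance between mid_b and pocket_2 below 0.012 m) and z of mid_b in the frame of carrier between 0.0145 and 0.0225 m and (horizontal distance between mid_c and pocket_0 below 0.012 m or horizontal distance between mid_c and pocket_1 below 0.012 m or horizontal distance between mid_c and pocket_2 below 0.012 m) and z of mid_c in the frame of carrier between 0.0145 and 0.0225 m), for 0.2 s.
2. the carrier is in the lane with its middle under the reader bar, all blades in their pockets (y of carrier in the frame of station between -0.05 and 0.05 m and x of carrier in the frame of station between -0.02 and 0.02 m and angle between the y axis of carrier and the y axis of station, either way round below 0.15 rad and (horizontal distance between mid_a and pocket_0 below 0.012 m or horizontal distance between mid_a and pocket_1 below 0.012 m or horizontal distance between mid_a and pocket_2 below 0.012 m) and angle between the y axis of each of blade_a, blade_b, blade_c and the x axis of carrier, either way round below 0.2 rad and z of mid_a in the frame of carrier between 0.0145 and 0.0225 m and (horizontal distance between mid_b and pocket_0 below 0.012 m or horizontal distance between mid_b and pocket_1 below 0.012 m or horizontal distance between mid_b and pocket_2 below 0.012 m) and z of mid_b in the frame of carrier between 0.0145 and 0.0225 m and (horizontal distance between mid_c and pocket_0 below 0.012 m or horizontal distance between mid_c and pocket_1 below 0.012 m or horizontal distance between mid_c and pocket_2 below 0.012 m) and z of mid_c in the frame of carrier between 0.0145 and 0.0225 m), for 0.05 s.
3. the carrier is home against the end stop with all blades in their pockets (y of carrier in the frame of station below -0.1735 m and x of carrier in the frame of station between -0.01 and 0.01 m and (horizontal distance between mid_a and pocket_0 below 0.012 m or horizontal distance between mid_a and pocket_1 below 0.012 m or horizontal distance between mid_a and pocket_2 below 0.012 m) and angle between the y axis of each of blade_a, blade_b, blade_c and the x axis of carrier, either way round below 0.2 rad and z of mid_a in the frame of carrier between 0.0145 and 0.0225 m and (horizontal distance between mid_b and pocket_0 below 0.012 m or horizontal distance between mid_b and pocket_1 below 0.012 m or horizontal distance between mid_b and pocket_2 below 0.012 m) and z of mid_b in the frame of carrier between 0.0145 and 0.0225 m and (horizontal distance between mid_c and pocket_0 below 0.012 m or horizontal distance between mid_c and pocket_1 below 0.012 m or horizontal distance between mid_c and pocket_2 below 0.012 m) and z of mid_c in the frame of carrier between 0.0145 and 0.0225 m), for 0.2 s.
At the end, for the whole second after the job is handed in: the carrier lies in the lane within 9 mm of the end stop, and every blade lies flat and at rest on the foam pad, not on another blade, its centre at least 5 mm inside the pad's short edges and 10 mm inside its long edges (y of carrier in the frame of station below -0.1735 m and x of carrier in the frame of station between -0.01 and 0.01 m and x of mid_a in the frame of pad between -0.08 and 0.08 m and y of mid_a in the frame of pad between -0.05 and 0.05 m and z of mid_a in the frame of pad between 0.025 and 0.034 m and (angle between blade_a's own z axis and vertical below 0.3 rad or angle between blade_a's own z axis and vertical above 2.84 rad) and linear speed of each of blade_a, blade_b, blade_c below 0.03 m/s and x of mid_b in the frame of pad between -0.08 and 0.08 m and y of mid_b in the frame of pad between -0.05 and 0.05 m and z of mid_b in the frame of pad between 0.025 and 0.034 m and (angle between blade_b's own z axis and vertical below 0.3 rad or angle between blade_b's own z axis and vertical above 2.84 rad) and x of mid_c in the frame of pad between -0.08 and 0.08 m and y of mid_c in the frame of pad between -0.05 and 0.05 m and z of mid_c in the frame of pad between 0.025 and 0.034 m and (angle between blade_c's own z axis and vertical below 0.3 rad or angle between blade_c's own z axis and vertical above 2.84 rad) and linear speed of carrier below 0.02 m/s); the robot touches nothing.
It fails at once if the carrier is lifted off the deck or tipped (z of carrier in the frame of station above 0.018 m or angle between carrier's own z axis and vertical above 0.15 rad).
It fails at once if the reader bar is struck with more than 25 N (contact force between reader and anything else above 25 N).
It fails at once if the glue bottle, the screwdriver or the tape is moved more than 3 cm (distance of any of glue_bottle, driver_red, tape_blue from where it was at the start of the episode above 0.03 m).
Of blade_a, blade_b, blade_c only 2 to 3 are there at a start; the rules pass over those that are not, and their reading is None.
At some moment in a run one of blade_a, blade_b, blade_c may be knocked a few centimetres aside while the robot is not near it.
Once in a run the grip may slacken for a moment while it holds something.
It also fails if it takes over 210 s, if anything falls off the work surface, if the arm or the gripper's body presses on something with over 40 N, if the wrist force passes 120 N, or if a joint passes its speed limit or range.

## Working session

There is one attempt and no reset: what is moved stays moved. The work goes in short steps, Python scripts to look and compute and a shell command to move; the robot and the scene stay as the last step left them, time stands still between calls to the robot, and variables do not carry over. Pictures are saved under pics/ and viewed, and the job is handed in when it is done.

```bash
mkdir -p pics; ls
cat > h.py <<'E'
import numpy as np, cv2
from workcell import sensors, eyes, bot, spotter
def snap(cam,name):
    im=eyes.snapshot(cam); cv2.imwrite(f'pics/{name}.png',im[:,:,::-1]); return im
def cam2w(c,p): return np.array(c['rotation'])@np.array(p)+np.array(c['position'])
def pix2w(c,u,v,z):
    d=np.array([(u-c['cx'])/c['fx'],-(v-c['cy'])/c['fy'],-1.]); d=np.array(c['rotation'])@d
    o=np.array(c['position']); return o+d*(z-o[2])/d[2]
def w2pix(c,p):
    q=np.array(c['rotation']).T@(np.array(p)-np.array(c['position']))
    return c['cx']+c['fx']*q[0]/-q[2], c['cy']-c['fy']*q[1]/-q[2]
E
python3 - <<'E'
from h import *
for n in ['scene','top','wrist']: snap(n,n+'0')
for n in ['scene','top','wrist']:
    c=eyes.get_calibration(n); print(n,{k:np.round(v,3).tolist() for k,v in c.items()})
s=sensors.state(); print({k:np.round(v,3).tolist() for k,v in s.items()})
E
```

```text
pics
scene {'fx': 443.793, 'fy': 443.793, 'cx': 318.188, 'cy': 195.341, 'position': [-0.57, 1.011, 1.108], 'rotation': [0.943, -0.004, -2.319]}
top {'fx': 510.14, 'fy': 510.14, 'cx': 322.105, 'cy': 199.982, 'position': [0.246, -0.02, 1.783], 'rotation': [0.133, 0.023, -1.585]}
wrist {'fx': 356.542, 'fy': 356.542, 'cx': 312.756, 'cy': 195.677, 'position': [0.174, 0.603, 0.385], 'rotation': [-0.246, 0.002, 1.185]}
{'time_s': 0.15, 'joint_positions': [-1.253, 0.412, -0.013, 1.597, 0.006, 1.134, -0.082], 'qd': [0.001, -0.002, 0.0, -0.005, 0.001, 0.0, -0.001], 'tau': [0.002, -58.834, 0.643, -29.129, -0.054, 0.016, 0.0], 'tcp_pos': [0.235, 0.579, 0.244], 'ee_rot': [3.142, 0.001, 1.185], 'force': [0.344, 0.056, 0.727], 'wrist_torque': [-0.032, 0.069, 0.021], 'grip_width': 0.088}
```

View pics.

View pics/scene0.png

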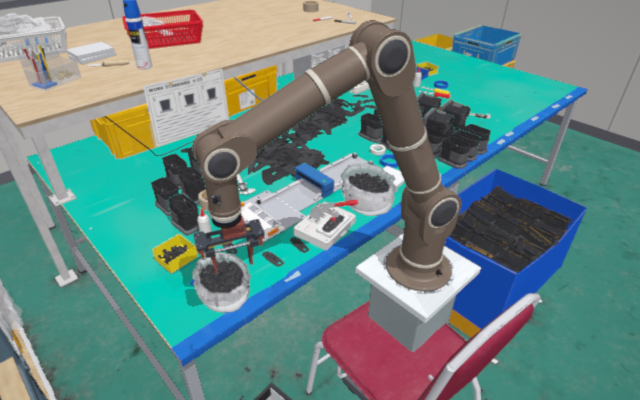

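View pics/top0.png

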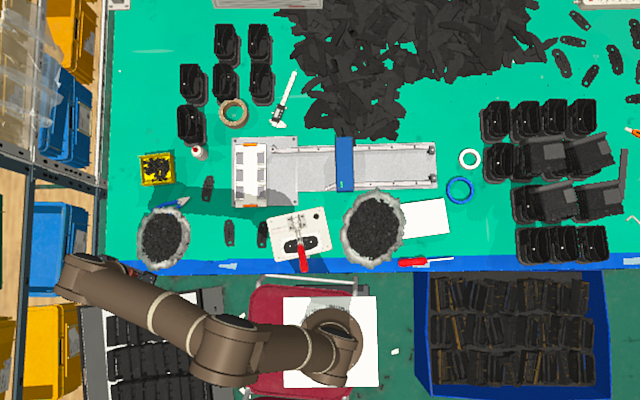

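View pics/wrist0.png

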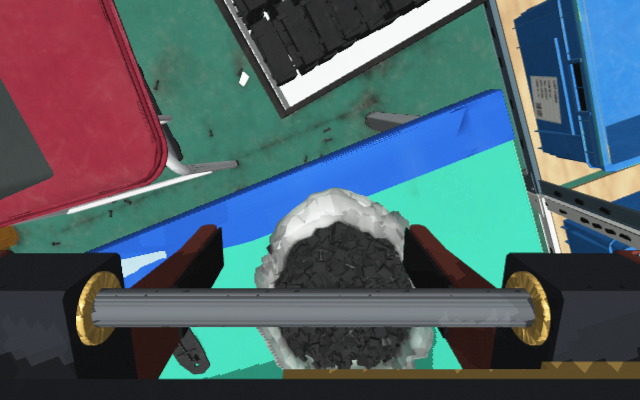

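```bash
cat >> h.py <<'E'
from scipy.spatial.transform import Rotation as Ro
_gc=eyes.get_calibration
def cal(n):
    c=dict(_gc(n)); c['rotation']=Ro.from_euler('xyz',c['rotation']).as_matrix(); return c
def spot(label,cam,n=4,c=None):
    c=c or cal(cam); r=spotter.spot_point(label,cam)
    return [(round(d['p'],2),np.round(cam2w(c,d['position']),4).tolist()) for d in r[:n]]
E
python3 - <<'E'
from h import *
eyes.snapshot('top')
for l in ['station','far_rail','near_rail','reader','post','stop','carrier','lug_a','pocket_0','pad','blade_a','mid_a','glue_bottle','driver_red','tape_blue']:
    print(l,spot(l,'top'))
E
```

```text
station [(0.92, [0.6031, -0.0653, -0.0019]), (0.61, [0.3645, 0.2322, -0.0036])]
far_rail [(0.87, [0.6598, 0.184, 0.0202]), (0.72, [0.3764, 0.3527, -0.0015]), (0.69, [0.5711, 0.2664, 0.0039])]
near_rail [(0.96, [0.5429, -0.0286, 0.0164]), (0.16, [0.5375, 0.4271, 0.0017])]
reader [(0.69, [0.6004, -0.0606, 0.0006])]
post [(0.6, [0.6622, 0.1869, 0.0049])]
stop [(0.85, [0.5984, -0.3551, 0.0003]), (0.42, [0.6869, 0.2712, 0.0271])]
carrier [(0.89, [0.5729, 0.2675, 0.0024])]
lug_a [(0.92, [0.4684, 0.2734, 0.0221]), (0.86, [0.6852, 0.2697, 0.0246]), (0.6, [0.5111, -0.4666, -0.0024])]
pocket_0 [(0.77, [0.5136, 0.2751, 0.0105]), (0.76, [0.5775, 0.2728, 0.0117]), (0.74, [0.373, 0.3466, 0.0097]), (0.62, [0.6343, 0.2773, 0.023])]
pad [(0.71, [0.415, -0.321, -0.0019])]
blade_a [(0.74, [0.5081, -0.4657, -0.0036]), (0.71, [0.3761, 0.349, 0.0012]), (0.55, [0.3667, 0.2316, -0.0035]), (0.48, [0.538, 0.4239, 0.0008])]
mid_a [(0.79, [0.535, 0.4252, 0.0082]), (0.66, [0.3709, 0.2319, 0.0044]), (0.59, [0.3726, 0.3494, 0.0065]), (0.19, [0.3757, 0.3485, 0.0002])]
glue_bottle [(0.55, [0.377, 0.3511, -0.0026]), (0.49, [0.6544, 0.449, 0.0015])]
driver_red [(0.49, [0.2679, -0.3357, 0.0033])]
tape_blue [(0.53, [0.5096, -0.4691, -0.002])]
```

```bash
python3 -m inch '{"dp":[[0,0,4],[1,-1,4],[3,-3,3],[3,-3,0],[3,-3,0]],"twist":[-0.12,-0.12,-0.12,-0.12,-0.12],"grip":[1,1,1,1,1]}'; python3 -m inch '{"dp":[[3,-3,0],[3,-3,0],[3,-3,0],[3,-3,0],[1,-3,0]],"twist":[-0.12,-0.12,-0.12,-0.12,-0.105],"grip":[1,1,1,1,1]}'; python3 -m inch '{"dp":[[0,0,0],[0,0,0]],"twist":[0,0],"grip":[1,1]}'
python3 - <<'E'
from h import *
snap('wrist','w1')
E
```

```text
time_s: 1.37
tcp_pos: [0.3287, 0.4863, 0.3501]
ee_rot: [-3.139, -0.003, 0.581]
force: [0.4, -0.6, -0.6]
grip_width: 0.0879
time_s: 1.78
tcp_pos: [0.4592, 0.3357, 0.3479]
ee_rot: [3.141, -0.002, -0.009]
force: [0.9, -0.4, -0.8]
grip_width: 0.0881
time_s: 1.95
tcp_pos: [0.4569, 0.3364, 0.3484]
ee_rot: [-3.141, -0.001, -0.004]
force: [0.1, 0.8, -0.2]
grip_width: 0.0881
```

View pics/w1.png

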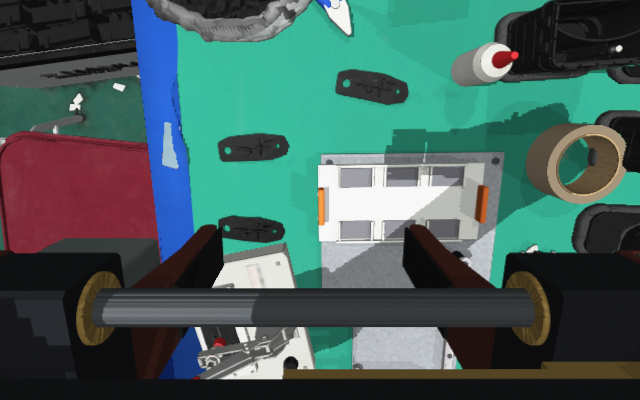

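Run:
```python
from h import *
c=cal('wrist')
for l in ['lug_a','carrier','pocket_0','mid_a','blade_a','post','station','glue_bottle']: print(l,spot(l,'wrist',5,c))
for u,v,z in [(322,207,.030),(482,203,.030),(371,87,.01),(253,149,.01),(252,229,.01),(321,154,.006),(503,154,.006)]: print(u,v,np.round(pix2w(c,u,v,z),4))
r=spotter.masks_of('blade_a','wrist')
for d in r[:5]:
    cs,_=cv2.findContours(d['mask'].astype(np.uint8),0,2); k=max(cs,key=cv2.contourArea); print(round(d['p'],2),cv2.minAreaRect(k))
```

```text
lug_a [(0.88, [0.6825, 0.2732, 0.0248]), (0.63, [0.4702, 0.2726, 0.0216])]
carrier [(0.89, [0.5746, 0.2724, 0.0018])]
pocket_0 [(0.85, [0.6385, 0.2732, 0.0154]), (0.84, [0.511, 0.2704, 0.0224]), (0.71, [0.3657, 0.2264, -0.0013]), (0.59, [0.5759, 0.2741, 0.0143]), (0.15, [0.6554, 0.4493, 0.0005])]
mid_a [(0.95, [0.5332, 0.4266, 0.0074]), (0.92, [0.366, 0.2323, 0.004]), (0.74, [0.3716, 0.3499, 0.0038]), (0.62, [0.6834, 0.2773, 0.0269])]
blade_a [(0.92, [0.3705, 0.353, -0.0011]), (0.81, [0.3677, 0.2286, -0.0022]), (0.69, [0.5314, 0.4282, 0.005]), (0.68, [0.373, 0.3509, 0.0065])]
post [(0.84, [0.6636, 0.1942, 0.0092])]
station []
glue_bottle [(0.84, [0.6531, 0.4525, 0.002])]
322 207 [0.4681 0.2729 0.03  ]
482 203 [0.6816 0.2784 0.03  ]
371 87 [0.5308 0.4277 0.01  ]
253 149 [0.3756 0.3481 0.01  ]
252 229 [0.3695 0.2348 0.01  ]
321 154 [0.467  0.3408 0.006 ]
503 154 [0.7139 0.3408 0.006 ]
0.84 ((371.9280700683594, 86.0945053100586), (72.97575378417969, 29.848888397216797), 10.713123321533203)
0.74 ((250.7195281982422, 228.5243682861328), (66.9215087890625, 24.294937133789062), 6.340191841125488)
0.57 ((252.5, 147.0), (28.0, 69.0), 90.0)
```

```bash
python3 -m inch '{"dp":[[0.4,-2,-4],[0.4,-2,-4],[0.4,-2.3,-4],[0,0,-4],[0,0,-4]],"twist":[0,0,0,0,0],"grip":[-0.4,-0.4,-0.4,-0.4,-0.4]}'; python3 -m inch '{"dp":[[0,0,-3],[0,0,0],[0,0,0]],"twist":[0,0,0],"grip":[-0.4,-0.4,-0.4]}'
python3 - <<'E'
from h import *
snap('wrist','w2'); c=cal('wrist')
print(spot('lug_a','wrist',5,c))
E
```

```text
time_s: 2.87
tcp_pos: [0.4675, 0.2793, 0.1569]
ee_rot: [-3.141, -0.002, -0.002]
force: [0.7, 1.6, 0.2]
grip_width: 0.0576
time_s: 3.12
tcp_pos: [0.4663, 0.2802, 0.1271]
ee_rot: [3.139, 0.002, 0.0]
force: [1.2, -0.2, 0.5]
grip_width: 0.0377
[(0.7, [0.6822, 0.2724, 0.027]), (0.6, [0.4714, 0.2712, 0.0256])]
```

View pics/w2.png

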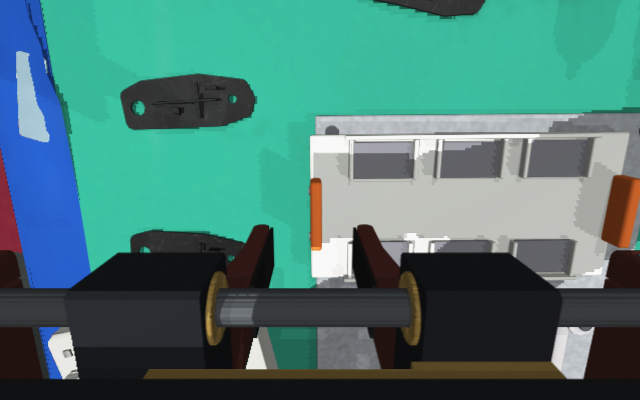

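```bash
python3 - <<'E'
from h import *
c=cal('wrist')
for u,v,z in [(311,180,.032),(311,250,.032),(321,180,.032),(321,249,.032),(312,137,.014),(312,275,.014),(628,133,.014)]: print(u,v,np.round(pix2w(c,u,v,z),4))
E
python3 -m inch '{"dp":[[0.25,-0.6,-2],[0,0,-2],[0,0,-2],[0,0,0]],"twist":[0,0,0,0],"grip":[-0.4,-0.4,-0.4,-0.4]}'
```

```text
311 180 [0.4671 0.2979 0.032 ]
311 250 [0.467  0.2467 0.032 ]
321 180 [0.4739 0.2979 0.032 ]
321 249 [0.4742 0.2474 0.032 ]
312 137 [0.4678 0.3254 0.014 ]
312 275 [0.4677 0.2181 0.014 ]
628 133 [0.6927 0.3281 0.014 ]
time_s: 3.55
tcp_pos: [0.469, 0.2747, 0.0673]
ee_rot: [3.141, 0.001, 0.0]
force: [-1.2, -0.0, -0.6]
grip_width: 0.0266
```

```bash
python3 -m inch '{"dp":[[0.15,-0.2,-1.5],[0,0,-1.3],[0,0,0]],"twist":[0,0,0],"grip":[-0.4,-0.4,-0.4]}'; python3 -m inch '{"dp":[[0,0,0],[0,0,0],[0,0,0],[0,0,0]],"twist":[0,0,0,0],"grip":[-0.7,-0.8,-1,-1]}'
```

```text
time_s: 3.8
tcp_pos: [0.4712, 0.273, 0.0404]
ee_rot: [-3.141, -0.0, 0.0]
force: [0.1, -0.4, -0.2]
grip_width: 0.0263
time_s: 4.13
tcp_pos: [0.4704, 0.2733, 0.0411]
ee_rot: [-3.141, 0.001, 0.001]
force: [-4.1, 0.2, 8.3]
grip_width: 0.0078
```

```bash
python3 - <<'E'
from h import *
c=cal('top')
for z in (.03,.1,.15):
  print(z,[np.round(pix2w(c,u,v,z)[:2],3).tolist() for u,v in [(267,220),(318,206),(330,252),(275,264),(296,213),(306,213),(298,225),(303,262)]])
E
python3 - <<'E'
import cv2
im=cv2.imread('pics/top0.png')[130:290,140:460]
cv2.imwrite('pics/topc.png',cv2.resize(im,None,fx=2.5,fy=2.5,interpolation=cv2.INTER_CUBIC))
im=cv2.imread('pics/scene0.png')[170:270,230:410]
cv2.imwrite('pics/scc.png',cv2.resize(im,None,fx=4,fy=4,interpolation=cv2.INTER_CUBIC))
E
```

```text
0.03 [[0.414, 0.209], [0.46, 0.032], [0.301, -0.007], [0.263, 0.182], [0.437, 0.109], [0.436, 0.074], [0.395, 0.102], [0.268, 0.086]]
0.1 [[0.407, 0.2], [0.451, 0.03], [0.299, -0.007], [0.262, 0.174], [0.429, 0.103], [0.429, 0.07], [0.389, 0.097], [0.267, 0.082]]
0.15 [[0.403, 0.193], [0.445, 0.029], [0.297, -0.008], [0.262, 0.168], [0.424, 0.1], [0.423, 0.068], [0.385, 0.094], [0.267, 0.079]]
```

View pics/topc.png

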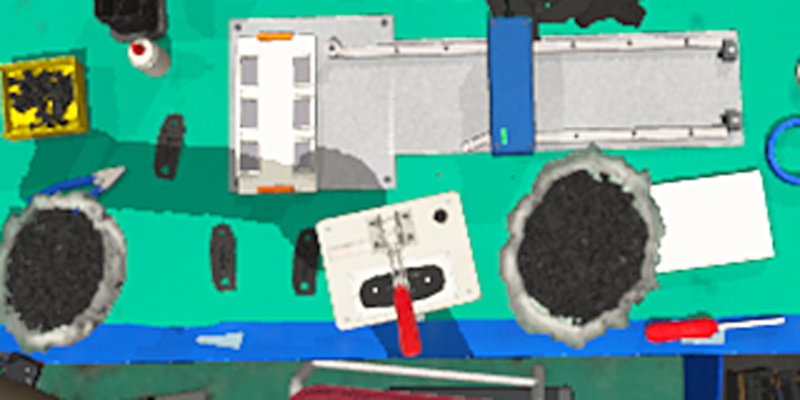

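View pics/scc.png

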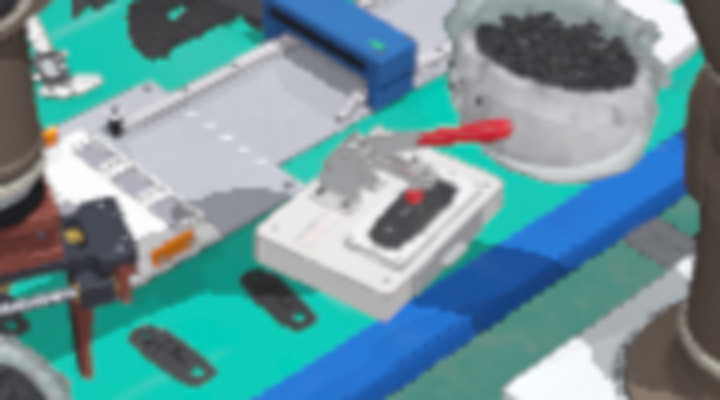

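Run:
```python
import numpy as np
from scipy.interpolate import PchipInterpolator as P
th=np.radians([0,30,50,70,90]); C=np.array([[.579,.273],[.572,.298],[.574,.300],[.588,.270],[.598,.215]])
f=P(th,C)
post=np.array([.6635,.190])
t=np.linspace(0,np.pi/2,21); L=[]
for a in t:
    c=f(a); R=np.array([[np.cos(a),-np.sin(a)],[np.sin(a),np.cos(a)]])
    q=np.abs(R.T@(post-c))-[.1125,.055]; d=np.linalg.norm(np.maximum(q,0))+min(max(q),0)-.008
    l=c-R@[.1085,0]; L.append(l); b=l-R@[.089,0]; print(round(np.degrees(a)),np.round(c,3),round(d*1000),np.round(l,3),np.round(b,3))
print(np.round(np.diff(L,axis=0)*100,2).tolist())
```

```text
0 [0.579 0.273] 20 [0.47  0.273] [0.381 0.273]
4 [0.577 0.279] 32 [0.469 0.27 ] [0.38  0.263]
9 [0.576 0.284] 43 [0.468 0.267] [0.381 0.253]
14 [0.574 0.288] 53 [0.469 0.263] [0.382 0.242]
18 [0.573 0.292] 62 [0.47  0.259] [0.385 0.231]
22 [0.572 0.295] 69 [0.472 0.254] [0.39 0.22]
27 [0.572 0.297] 74 [0.475 0.248] [0.396 0.208]
32 [0.572 0.298] 77 [0.48  0.242] [0.404 0.195]
36 [0.572 0.299] 79 [0.484 0.235] [0.412 0.183]
40 [0.573 0.299] 79 [0.49  0.229] [0.422 0.171]
45 [0.573 0.3  ] 79 [0.496 0.223] [0.434 0.16 ]
50 [0.574 0.3  ] 77 [0.503 0.217] [0.446 0.15 ]
54 [0.576 0.298] 72 [0.512 0.21 ] [0.459 0.138]
58 [0.579 0.292] 63 [0.522 0.2  ] [0.476 0.124]
63 [0.583 0.284] 52 [0.533 0.188] [0.493 0.108]
68 [0.586 0.275] 41 [0.545 0.175] [0.511 0.093]
72 [0.589 0.266] 31 [0.556 0.163] [0.528 0.078]
76 [0.592 0.255] 22 [0.566 0.15 ] [0.546 0.063]
81 [0.594 0.243] 14 [0.577 0.136] [0.563 0.048]
86 [0.596 0.23 ] 7 [0.588 0.122] [0.581 0.033]
90 [0.598 0.215] 2 [0.598 0.106] [0.598 0.017]
[[-0.15, -0.3], [-0.06, -0.33], [0.03, -0.38], [0.13, -0.43], [0.22, -0.5], [0.32, -0.57], [0.41, -0.64], [0.49, -0.64], [0.57, -0.61], [0.64, -0.59], [0.7, -0.56], [0.83, -0.72], [1.03, -1.05], [1.13, -1.24], [1.15, -1.28], [1.08, -1.2], [1.07, -1.28], [1.07, -1.38], [1.06, -1.46], [1.04, -1.5]]
```

```bash
python3 -m inch '{"dp":[[-0.15,-0.3,0],[-0.06,-0.33,0],[0.03,-0.38,0],[0.13,-0.43,0],[0.22,-0.5,0]],"twist":[0.0785,0.0785,0.0785,0.0785,0.0785],"grip":[-1,-1,-1,-1,-1]}'; python3 -m inch '{"dp":[[0.32,-0.57,0],[0.41,-0.64,0],[0.49,-0.64,0],[0.57,-0.61,0],[0.64,-0.59,0]],"twist":[0.0785,0.0785,0.0785,0.0785,0.0785],"grip":[-1,-1,-1,-1,-1]}'
python3 - <<'E'
from h import *
snap('wrist','w3'); print(spot('carrier','wrist'),spot('post','wrist'))
E
```

```text
time_s: 4.55
tcp_pos: [0.4736, 0.2533, 0.0411]
ee_rot: [-3.141, -0.002, 0.396]
force: [-0.5, 0.5, 2.9]
grip_width: 0.0078
time_s: 4.97
tcp_pos: [0.4974, 0.2231, 0.0411]
ee_rot: [3.142, -0.002, 0.789]
force: [-2.5, 0.8, 4.7]
grip_width: 0.0077
[(0.61, [0.5777, 0.2938, 0.0049])] []
```

View pics/w3.png

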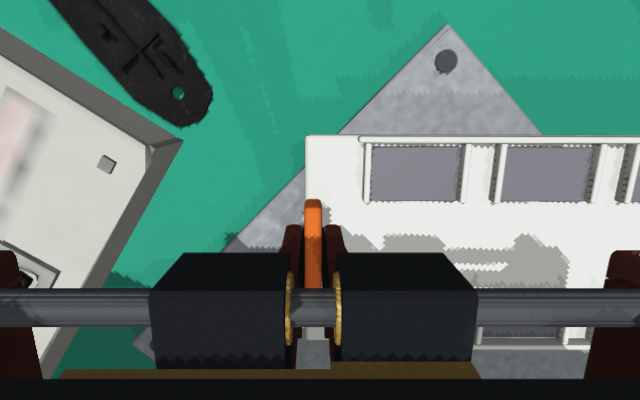

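```bash
python3 -m inch '{"dp":[[0.7,-0.56,0],[0.83,-0.72,0],[1.03,-1.05,0],[1.13,-1.24,0],[1.15,-1.28,0]],"twist":[0.0785,0.0785,0.0785,0.0785,0.0785],"grip":[-1,-1,-1,-1,-1]}'; python3 -m inch '{"dp":[[1.08,-1.1,0],[1.07,-1.0,0],[1.07,-1.0,0],[1.06,-1.0,0],[1.04,-1.0,0]],"twist":[0.0785,0.0785,0.0785,0.0785,0.0785],"grip":[-1,-1,-1,-1,-1]}'
python3 - <<'E'
from h import *
snap('wrist','w4'); snap('top','t4');print(spot('carrier','top'),spot('lug_a','top'),spot('post','top'))
E
```

```text
time_s: 5.53
tcp_pos: [0.5454, 0.1772, 0.0412]
ee_rot: [3.142, -0.003, 1.182]
force: [-2.6, 6.1, 6.2]
grip_width: 0.008
time_s: 5.95
tcp_pos: [0.599, 0.1259, 0.0412]
ee_rot: [3.14, -0.003, 1.573]
force: [-2.9, 6.2, 5.2]
grip_width: 0.0079
[(0.89, [0.5927, 0.2276, 0.0031]), (0.25, [0.3668, 0.2318, -0.002])] [(0.91, [0.5949, 0.3359, 0.0241])] [(0.91, [0.6599, 0.191, 0.0029]), (0.36, [0.542, -0.0261, 0.0165])]
```

View pics/w4.png

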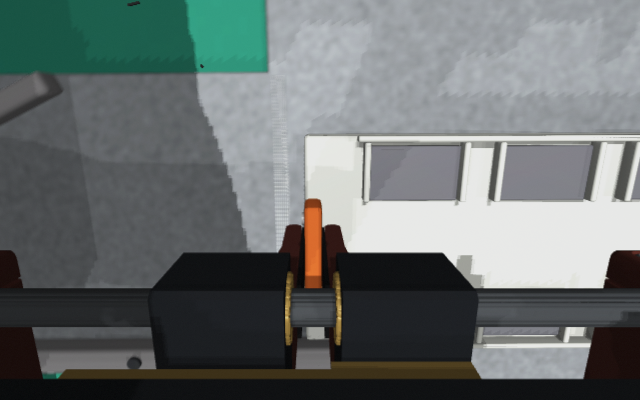

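View pics/t4.png

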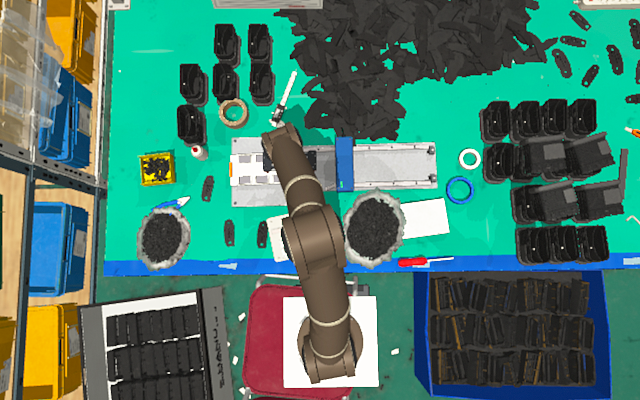

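```bash
python3 -m inch '{"dp":[[0,0,0],[0,0,0],[0,0,1],[0,0,3],[0,0,4]],"twist":[0,0,0,0,0],"grip":[-0.4,-0.4,-0.4,0,1]}'; python3 -m inch '{"dp":[[1,3,4],[1,3,4],[1,3,4],[1,3,4],[1,3,4]],"twist":[0,0,0,0,0],"grip":[1,1,1,1,1]}';python3 -m inch '{"dp":[[0,0,2],[0,0,0],[0,0,0]],"twist":[0,0,0],"grip":[1,1,1]}'
python3 - <<'E'
from h import *
snap('wrist','w5'); c=cal('wrist')
for l in ['carrier','lug_a','pocket_0','mid_a','post']: print(l,spot(l,'wrist',4,c))
E
```

```text
time_s: 6.62
tcp_pos: [0.5963, 0.1229, 0.1183]
ee_rot: [-3.136, 0.001, 1.57]
force: [1.3, -0.1, 0.3]
grip_width: 0.0361
time_s: 7.03
tcp_pos: [0.639, 0.2469, 0.2861]
ee_rot: [3.141, -0.0, 1.569]
force: [1.4, 0.4, -0.5]
grip_width: 0.0698
time_s: 7.28
tcp_pos: [0.6394, 0.2463, 0.3048]
ee_rot: [3.139, -0.001, 1.57]
force: [0.4, 0.4, -1.0]
grip_width: 0.0869
carrier [(0.94, [0.5992, 0.2309, 0.0042])]
lug_a [(0.81, [0.5964, 0.3371, 0.0221]), (0.65, [0.6041, 0.1198, 0.0216]), (0.21, [0.5989, 0.2306, 0.013])]
pocket_0 [(0.92, [0.6, 0.2901, 0.0165]), (0.89, [0.5951, 0.2317, 0.0106]), (0.75, [0.5433, -0.0285, 0.0171]), (0.72, [0.5991, 0.1678, 0.0199])]
mid_a [(0.82, [0.5355, 0.4259, 0.0055])]
post [(0.71, [0.6622, 0.1863, 0.0065])]
```

View pics/w5.png

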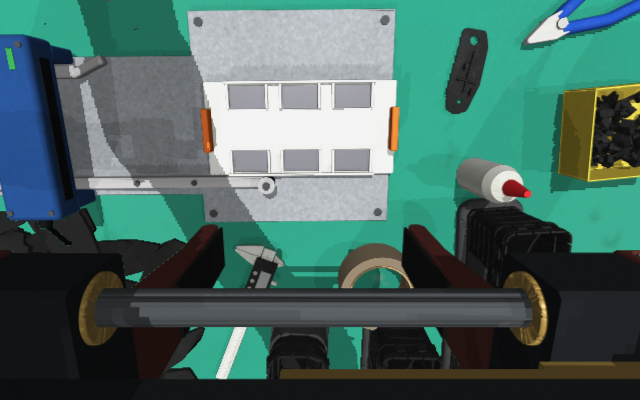

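Run:
```python
from h import *
im=cv2.imread('pics/w5.png')[0:240,180:420]
cv2.imwrite('pics/w5c.png',cv2.resize(im,None,fx=2.5,fy=2.5,interpolation=cv2.INTER_CUBIC))
c=cal('wrist')
for n,u,v,z in [('lugB',207.5,131,.032),('lugA',394,129,.032),('deck',189,11,.006),('deck',394,10,.006),('deck',388,220,.006),('rail',110,177,.018),('rail',250,177.5,.018),('carTL',204,82,.014),('carTR',396,82,.014),('carBR',394,174,.014),('carBL',205,174,.014)]: print(n,u,v,np.round(pix2w(c,u,v,z),4))
```

```text
lugB 207.5 131 [0.5995 0.1241 0.032 ]
lugA 394 129 [0.5977 0.3359 0.032 ]
deck 189 11 [0.4686 0.1054 0.006 ]
deck 394 10 [0.4682 0.3348 0.006 ]
deck 388 220 [0.7143 0.3401 0.006 ]
rail 110 177 [ 0.6552 -0.0025  0.018 ]
rail 250 177.5 [0.6561 0.1675 0.018 ]
carTL 204 82 [0.5451 0.1188 0.014 ]
carTR 396 82 [0.5456 0.3394 0.014 ]
carBR 394 174 [0.6528 0.3428 0.014 ]
carBL 205 174 [0.6524 0.1119 0.014 ]
```

View pics/w5c.png

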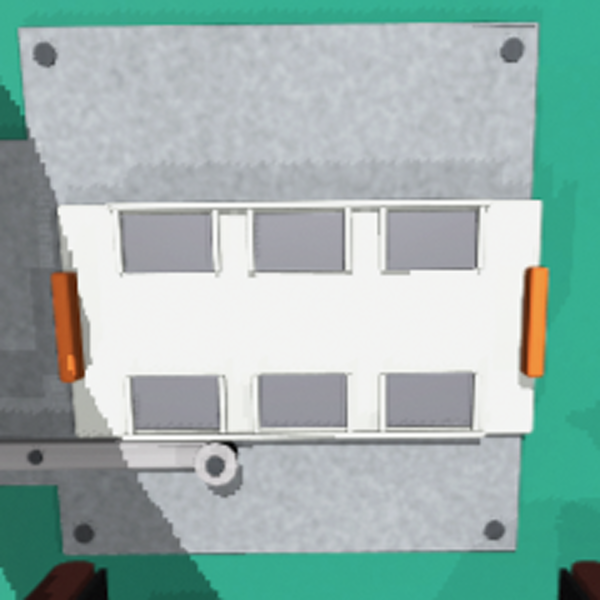

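```bash
python3 -m inch '{"dp":[[-2.2,3.8,-2],[-2.2,3.8,-4],[-2.2,3.8,-4],[-2.2,3.7,-4],[-1.8,3,-4]],"twist":[-0.06,-0.06,-0.06,0,0],"grip":[1,0.6,0.4,0.4,0.4]}';python3 -m inch '{"dp":[[0,0,-1],[0,0,0],[0,0,0]],"twist":[0,0,0],"grip":[0.4,0.4,0.4]}'
python3 - <<'E'
from h import *
snap('wrist','w6'); c=cal('wrist')
for l in ['mid_a','blade_a']: print(l,spot(l,'wrist',4,c))
for d in spotter.masks_of('blade_a','wrist')[:3]:
    cs,_=cv2.findContours(d['mask'].astype(np.uint8),0,2); k=max(cs,key=cv2.contourArea); print(round(d['p'],2),cv2.minAreaRect(k))
E
```

```text
time_s: 8.0
tcp_pos: [0.5586, 0.3831, 0.1691]
ee_rot: [3.142, -0.001, 1.39]
force: [0.2, 0.8, -1.2]
grip_width: 0.0647
time_s: 8.25
tcp_pos: [0.56, 0.3806, 0.1594]
ee_rot: [-3.141, 0.002, 1.39]
force: [0.6, -0.3, 0.5]
grip_width: 0.0616
mid_a [(0.88, [0.5413, 0.4264, 0.0101])]
blade_a [(0.74, [0.5382, 0.4259, 0.0068])]
0.92 ((362.0, 145.5), (115.0, 44.0), 90.0)
0.9 ((75.0, 21.0), (42.0, 50.0), 90.0)
```

View pics/w6.png

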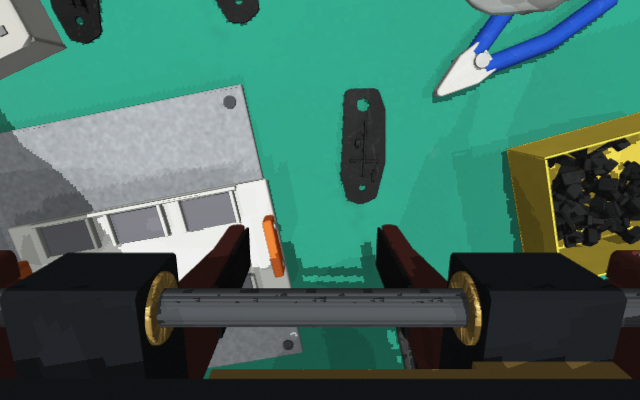

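Run:
```python
from h import *
c=cal('wrist')
for u,v in [(363,145.5),(362,88),(362,203),(342,145),(385,145)]: print(np.round(pix2w(c,u,v,.006),4))
```

```text
[0.5356 0.4271 0.006 ]
[0.4903 0.4331 0.006 ]
[0.5843 0.4189 0.006 ]
[0.532  0.4101 0.006 ]
[0.5385 0.4451 0.006 ]
```

```bash
python3 -m inch '{"dp":[[-1.2,2.3,-2],[-1.2,2.3,-3],[0,0,-3],[0,0,-2.5],[0,0,-1.5]],"twist":[0,0,0,0,0],"grip":[0.4,0.4,0.4,0.4,0.4]}';python3 -m inch '{"dp":[[0,0,-1],[0,0,-0.5],[0,0,0]],"twist":[0,0,0],"grip":[0.4,0.4,0.4]}'
```

```text
time_s: 8.87
tcp_pos: [0.5355, 0.4268, 0.0382]
ee_rot: [-3.141, 0.001, 1.39]
force: [0.4, -0.6, 0.1]
grip_width: 0.0615
time_s: 9.12
tcp_pos: [0.5364, 0.4271, 0.0251]
ee_rot: [3.141, 0.0, 1.389]
force: [-1.1, -0.6, -0.2]
grip_width: 0.0612
```

```bash
python3 -m inch '{"dp":[[0,0,-0.15],[0,0,0],[0,0,0],[0,0,0],[0,0,0]],"twist":[0,0,0,0,0],"grip":[0,-0.3,-1,-1,-1]}';python3 -m inch '{"dp":[[0,0,0],[0,0,1],[0,0,2],[0,0,4],[0,0,0]],"twist":[0,0,0,0,0],"grip":[-1,-1,-1,-1,-1]}'
```

```text
time_s: 9.53
tcp_pos: [0.5361, 0.4278, 0.0245]
ee_rot: [3.141, -0.001, 1.39]
force: [-0.2, -1.0, 0.5]
grip_width: 0.0362
time_s: 9.95
tcp_pos: [0.5384, 0.4303, 0.1012]
ee_rot: [3.136, -0.008, 1.39]
force: [0.9, 1.2, 1.8]
grip_width: 0.035
```

```bash
python3 -m inch '{"dp":[[1.5,-3.5,1],[1.5,-3.5,0],[1.5,-3.5,0],[1.5,-3.3,0],[0,0,0]],"twist":[0.06,0.06,0.06,0,0],"grip":[-1,-1,-1,-1,-1]}'
python3 - <<'E'
from h import *
snap('wrist','w7'); c=cal('wrist'); s=sensors.state(); print(s['tcp_pos'],s['ee_rot'])
for l in ['carrier','lug_a','pocket_0']: print(l,spot(l,'wrist',4,c))
E
```

```text
time_s: 10.37
tcp_pos: [0.6007, 0.2794, 0.1043]
ee_rot: [3.138, 0.005, 1.56]
force: [1.9, -1.7, -0.9]
grip_width: 0.0351
[0.59874917 0.2836548  0.10424597] [3.13972757e+00 2.53760602e-03 1.56188389e+00]
carrier [(0.95, [0.6003, 0.2323, 0.0078]), (0.45, [0.6006, 0.1784, 0.0201])]
lug_a [(0.75, [0.5947, 0.3407, 0.0248])]
pocket_0 [(0.7, [0.5981, 0.1759, 0.02]), (0.63, [0.5987, 0.234, 0.013]), (0.49, [0.5987, 0.2807, 0.0883])]
```

View pics/w7.png

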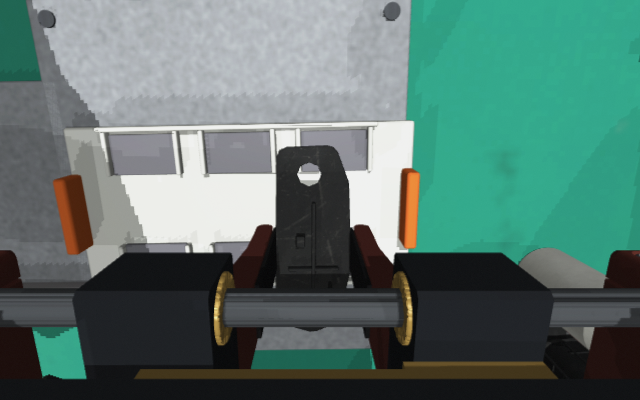

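Run:
```python
from h import *
im=cv2.imread('pics/w7.png')[110:260,50:430]
cv2.imwrite('pics/w7c.png',cv2.resize(im,None,fx=2.1,fy=2.1,interpolation=cv2.INTER_CUBIC))
```

```text
(no output)
```

View pics/w7c.png

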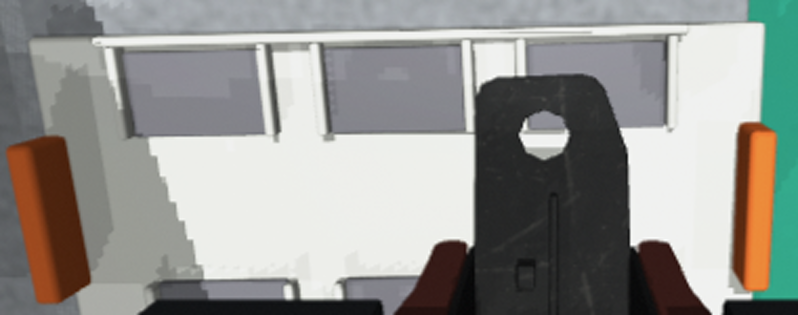

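Run:
```python
from h import *
c=cal('wrist'); s=sensors.state(); print(s['tcp_pos'],s['ee_rot'])
for u,v in [(110.5,174.5),(176.7,174),(205.2,173),(272.9,172.5),(367.6,171.5)]: print(u,np.round(pix2w(c,u,v,.017),4))
for n,u,v in [('lugA out',419.5,210),('lugA in top',407,210),('lugB out',53,210),('lugB in top',80.5,210)]: print(n,np.round(pix2w(c,u,v,.032),4))
print(np.round(pix2w(c,300,132,.014),4))
```

```text
[0.59518529 0.29108636 0.10404576] [-3.14149172e+00 -1.33582653e-03  1.57090115e+00]
110.5 [0.5722 0.159  0.017 ]
176.7 [0.5719 0.202  0.017 ]
205.2 [0.5713 0.2206 0.017 ]
272.9 [0.571  0.2645 0.017 ]
367.6 [0.5703 0.3259 0.017 ]
lugA out [0.5919 0.3567 0.032 ]
lugA in top [0.5919 0.349  0.032 ]
lugB out [0.5918 0.1288 0.032 ]
lugB in top [0.5918 0.1459 0.032 ]
[0.5453 0.2822 0.014 ]
```

```bash
cat >> h.py <<'E'
def grab(cam,name):
    c=cal(cam); im=snap(cam,name); return c,im
E
python3 - <<'E'
from h import *
s=sensors.state(); print(s['tcp_pos'],s['ee_rot'])
c,im=grab('wrist','w8'); np.save('c8.npy',[c['position'],*c['rotation']])
im=cv2.imread('pics/w8.png')[110:260,50:430]
cv2.imwrite('pics/w8c.png',cv2.resize(im,None,fx=2.1,fy=2.1,interpolation=cv2.INTER_CUBIC))
E
```

```text
[0.59518529 0.29108636 0.10404576] [-3.14149172e+00 -1.33582653e-03  1.57090115e+00]
```

View pics/w8c.png

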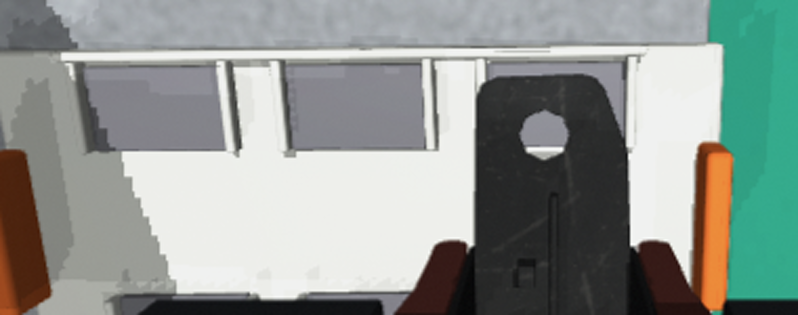

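Run:
```python
from h import *
c=cal('wrist')
for u,v in [(92.9,182.2),(158.1,182.2),(187.1,182),(253.3,181.7),(348,181.5)]: print(u,np.round(pix2w(c,u,v,.017),4))
for n,u,v in [('lugA out',398,200),('lugA in top',390,200)]: print(n,np.round(pix2w(c,u,v,.032),4))
print(np.round(pix2w(c,300,132,.014),4))
```

```text
92.9 [0.5771 0.1475 0.017 ]
158.1 [0.5771 0.19   0.017 ]
187.1 [0.5769 0.209  0.017 ]
253.3 [0.5767 0.2522 0.017 ]
348 [0.5765 0.3139 0.017 ]
lugA out [0.585  0.3436 0.032 ]
lugA in top [0.585  0.3386 0.032 ]
[0.5449 0.2828 0.014 ]
```

```bash
python3 -m inch '{"dp":[[0.45,0.1,-2],[0,0,-2],[0,0,-1.2],[0,0,-0.5],[0,0,0]],"twist":[0,0,0,0,0],"grip":[-1,-1,-1,-1,-1]}'; python3 -m inch '{"dp":[[0,0,-0.3],[0,0,0],[0,0,0]],"twist":[0,0,0],"grip":[-1,-1,-1]}'
```

```text
time_s: 11.03
tcp_pos: [0.5988, 0.2914, 0.0452]
ee_rot: [-3.139, 0.001, 1.572]
force: [0.3, -0.0, -0.9]
grip_width: 0.035
time_s: 11.28
tcp_pos: [0.6006, 0.291, 0.0444]
ee_rot: [3.141, -0.001, 1.57]
force: [0.1, -1.0, -0.5]
grip_width: 0.035
```

```bash
python3 -m inch '{"dp":[[0,0.05,-0.2],[0,0,0]],"twist":[0,0],"grip":[-1,-1]}'
python3 - <<'E'
from h import *
grab('wrist','w9')
E
```

```text
time_s: 11.45
tcp_pos: [0.6005, 0.2913, 0.0419]
ee_rot: [3.141, -0.0, 1.57]
force: [-0.1, 0.6, -0.5]
grip_width: 0.0353
```

View pics/w9.png

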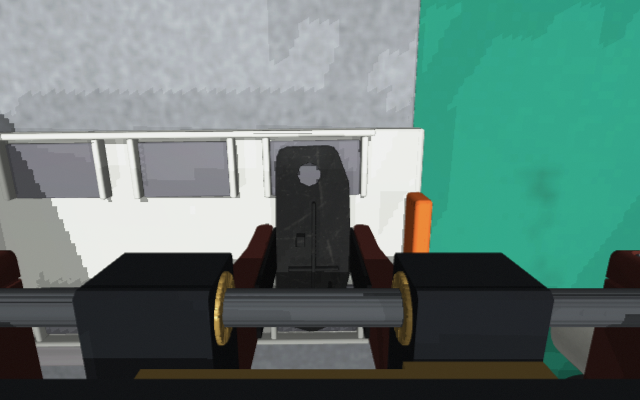

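```bash
python3 -m inch '{"dp":[[0,0.1,0],[0,0,0],[0,0,0],[0,0,0],[0,0,0]],"twist":[0,0,0,0,0],"grip":[-1,-0.05,-0.05,0.05,0.05]}'; python3 -m inch '{"dp":[[0,0,1],[0,0,3],[0,0,4],[0,0,3]],"twist":[0,0,0,0],"grip":[0.05,0.1,0.2,0.4]}'
python3 -m inch '{"dp":[[0,0,0],[0,0,0]],"twist":[0,0],"grip":[0.4,0.4]}'
python3 - <<'E'
from h import *
grab('wrist','w10')
E
```

```text
time_s: 11.92
tcp_pos: [0.6003, 0.2921, 0.0416]
ee_rot: [3.142, -0.0, 1.57]
force: [-0.0, 0.0, 0.6]
grip_width: 0.046
time_s: 12.25
tcp_pos: [0.6005, 0.2924, 0.1546]
ee_rot: [3.141, -0.001, 1.57]
force: [1.4, -0.2, -0.4]
grip_width: 0.0563
time_s: 12.42
tcp_pos: [0.6015, 0.2928, 0.1549]
ee_rot: [3.137, -0.002, 1.57]
force: [-0.2, 0.1, -1.4]
grip_width: 0.0613
```

View pics/w10.png

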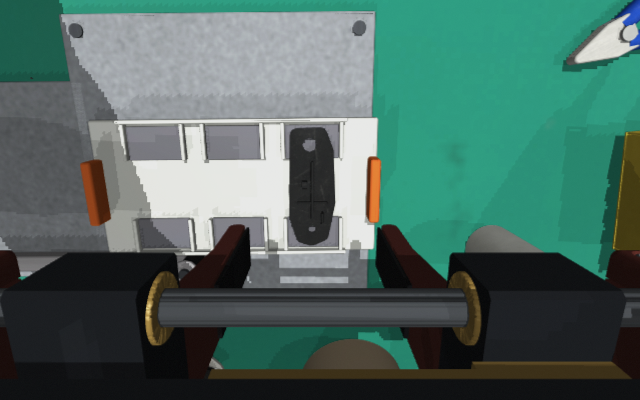

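```bash
python3 -m inch '{"dp":[[-3.5,1.2,0],[-3.5,1.2,0],[-3.5,1.2,0],[-3.5,1.2,0],[-3.5,0.4,0]],"twist":[0,0,0,0,0],"grip":[0.4,0.4,0.4,0.4,0.4]}'
python3 -m inch '{"dp":[[0,0,0],[0,0,0]],"twist":[0,0],"grip":[0.4,0.4]}'
python3 - <<'E'
from h import *
c,_=grab('wrist','w11'); print(sensors.state()['tcp_pos'])
for l in ['mid_a']: print(l,spot(l,'wrist',4,c))
for d in spotter.masks_of('blade_a','wrist')[:3]:
    cs,_=cv2.findContours(d['mask'].astype(np.uint8),0,2); k=max(cs,key=cv2.contourArea); r=cv2.minAreaRect(k); print(round(d['p'],2),r,pix2w(c,*r[0],.006))
E
```

```text
time_s: 12.88
tcp_pos: [0.4224, 0.345, 0.1502]
ee_rot: [-3.139, 0.001, 1.571]
force: [-1.5, 1.3, 0.3]
grip_width: 0.0618
time_s: 13.05
tcp_pos: [0.4229, 0.3443, 0.1508]
ee_rot: [-3.14, 0.001, 1.574]
force: [0.7, -0.4, 0.2]
grip_width: 0.0615
[0.42477747 0.34382215 0.15091427]
mid_a [(0.76, [0.3674, 0.2307, 0.005]), (0.73, [0.3734, 0.3489, 0.0049]), (0.24, [0.5987, 0.2925, 0.0207])]
0.74 ((318.92962646484375, 128.64170837402344), (121.0557632446289, 45.22877883911133), 87.35746002197266) [0.37377038 0.34797125 0.006     ]
0.68 ((170.5, 118.0), (124.0, 47.0), 90.0) [0.36584186 0.23153381 0.006     ]
0.55 ((253.0, 351.5), (33.0, 38.0), 90.0) [0.5772237 0.2881953 0.006    ]
```

View pics/w11.png

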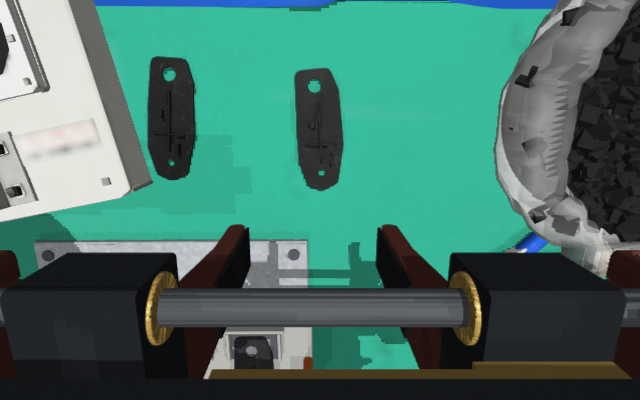

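```bash
python3 -m inch '{"dp":[[-2.5,0.2,-2],[-2.6,0.2,-3],[0,0,-3],[0,0,-2.5],[0,0,-1.2]],"twist":[0.045,0,0,0,0],"grip":[0.4,0.4,0.4,0.4,0.4]}';python3 -m inch '{"dp":[[0,0,-0.7],[0,0,-0.3],[0,0,0]],"twist":[0,0,0],"grip":[0.4,0.4,0.4]}'
```

```text
time_s: 13.62
tcp_pos: [0.3741, 0.3464, 0.0314]
ee_rot: [-3.139, 0.003, 1.614]
force: [-0.6, -0.7, 0.5]
grip_width: 0.0616
time_s: 13.87
tcp_pos: [0.3749, 0.3478, 0.0241]
ee_rot: [-3.141, 0.001, 1.614]
force: [-0.3, 0.9, 0.4]
grip_width: 0.0614
```

```bash
python3 -m inch '{"dp":[[0,0,0],[0,0,0],[0,0,0],[0,0,0],[0,0,0]],"twist":[0,0,0,0,0],"grip":[0,-0.3,-1,-1,-1]}';python3 -m inch '{"dp":[[0,0,0],[0,0,1],[0,0,3],[1.5,-0.5,4],[3,-2,0]],"twist":[0,0,-0.02,-0.025,0],"grip":[-1,-1,-1,-1,-1]}';python3 -m inch '{"dp":[[4,-2,0],[4,-2,0],[4,-2,0],[4,-2.4,0],[2,-0.8,0]],"twist":[0,0,0,0,0],"grip":[-1,-1,-1,-1,-1]}'; python3 -m inch '{"dp":[[0,0,0],[0,0,0],[0,0,0]],"twist":[0,0,0],"grip":[-1,-1,-1]}'
python3 - <<'E'
from h import *
print(sensors.state()['tcp_pos']); grab('wrist','w12')
E
```

```text
time_s: 14.28
tcp_pos: [0.3746, 0.3483, 0.0252]
ee_rot: [3.141, -0.001, 1.615]
force: [0.3, -0.4, 4.4]
grip_width: 0.0351
time_s: 14.7
tcp_pos: [0.418, 0.3294, 0.1101]
ee_rot: [3.137, -0.008, 1.576]
force: [2.1, 1.8, -0.1]
grip_width: 0.0353
time_s: 15.12
tcp_pos: [0.5906, 0.233, 0.104]
ee_rot: [3.139, 0.002, 1.565]
force: [0.3, -0.5, -0.4]
grip_width: 0.0347
time_s: 15.37
tcp_pos: [0.5851, 0.2388, 0.1034]
ee_rot: [-3.14, -0.001, 1.571]
force: [-0.1, 0.5, -0.7]
grip_width: 0.0347
[0.58513182 0.23877823 0.10338569]
```

View pics/w12.png

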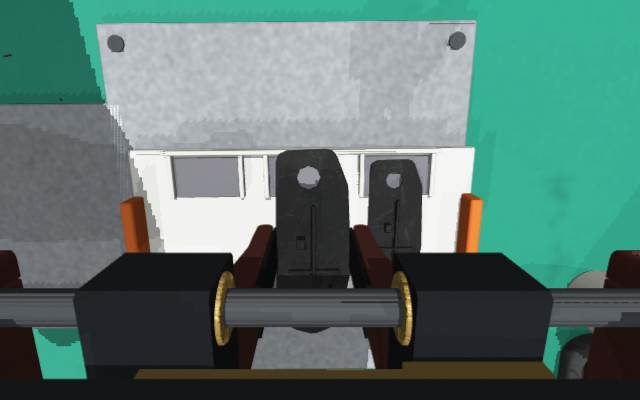

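```bash
python3 -m inch '{"dp":[[1.5,-0.75,-1],[0,0,-2.5],[0,0,-1.5],[0,0,-0.8],[0,0,-0.3]],"twist":[0,0,0,0,0],"grip":[-1,-1,-1,-1,-1]}'; python3 -m inch '{"dp":[[0,0,0],[0,0,0]],"twist":[0,0],"grip":[-1,-1]}'
python3 - <<'E'
from h import *
print(sensors.state()['tcp_pos']); grab('wrist','w13')
E
```

```text
time_s: 15.83
tcp_pos: [0.5991, 0.2313, 0.0418]
ee_rot: [-3.138, 0.001, 1.572]
force: [-8.7, -3.1, 19.5]
grip_width: 0.0347
time_s: 16.0
tcp_pos: [0.6009, 0.2317, 0.0431]
ee_rot: [3.141, -0.001, 1.572]
force: [-1.0, 0.1, -0.5]
grip_width: 0.0349
[0.60088154 0.23165314 0.04310447]
```

View pics/w13.png

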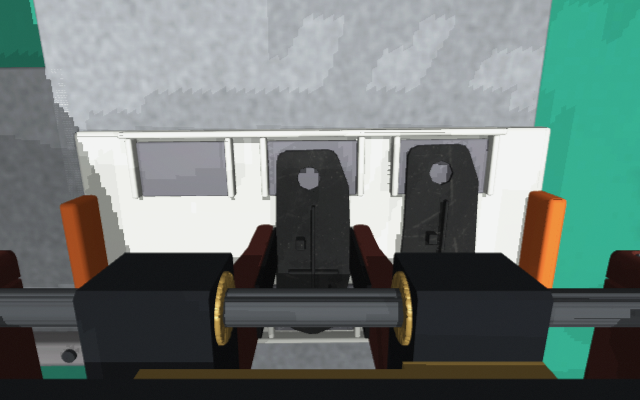

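```bash
python3 -m inch '{"dp":[[0,0,0],[0,0,0],[0,0,0],[0,0,0],[0,0,0]],"twist":[0,0,0,0,0],"grip":[-0.05,-0.05,0.05,0.05,0.05]}'; python3 -m inch '{"dp":[[0,0,1],[0,0,3],[0,0,4],[0,0,3],[0,0,0]],"twist":[0,0,0,0,0],"grip":[0.05,0.1,0.2,0.4,0.4]}'
python3 - <<'E'
from h import *
print(sensors.state()['tcp_pos']); grab('wrist','w14')
E
```

```text
time_s: 16.47
tcp_pos: [0.6014, 0.2304, 0.0424]
ee_rot: [3.141, -0.0, 1.57]
force: [1.3, 0.6, -0.4]
grip_width: 0.0461
time_s: 16.88
tcp_pos: [0.6046, 0.2321, 0.1602]
ee_rot: [3.132, -0.004, 1.57]
force: [0.2, -0.4, -0.5]
grip_width: 0.0608
[0.60459652 0.23210125 0.16021387]
```

View pics/w14.png

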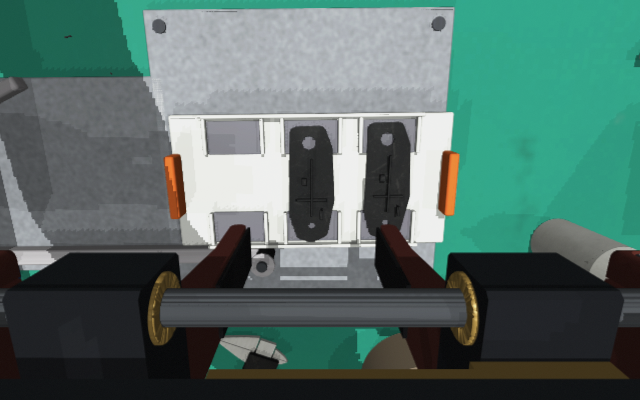

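```bash
python3 -m inch '{"dp":[[-3.6,0.3,0],[-3.6,0.3,0],[-3.6,0.3,0],[-3.6,0,0],[-3.6,0,0]],"twist":[0,0,0,0,0],"grip":[0.4,0.4,0.4,0.4,0.4]}'
python3 -m inch '{"dp":[[0,0,0],[0,0,0],[0,0,0]],"twist":[0,0,0],"grip":[0.4,0.4,0.4]}'
python3 - <<'E'
from h import *
print(sensors.state()['tcp_pos']); c,_=grab('wrist','w15')
for u,v in [(170,118)]: pass
for d in spotter.masks_of('blade_a','wrist')[:2]:
    cs,_=cv2.findContours(d['mask'].astype(np.uint8),0,2); k=max(cs,key=cv2.contourArea); r=cv2.minAreaRect(k); print(round(d['p'],2),r,pix2w(c,*r[0],.006))
E
```

```text
time_s: 17.35
tcp_pos: [0.4191, 0.2391, 0.1517]
ee_rot: [-3.141, 0.001, 1.57]
force: [-0.3, 0.1, 0.4]
grip_width: 0.0615
time_s: 17.6
tcp_pos: [0.4219, 0.2394, 0.1525]
ee_rot: [3.141, -0.0, 1.57]
force: [0.3, 1.1, 0.3]
grip_width: 0.0614
[0.42187368 0.23944705 0.15245115]
0.92 ((372.0, 351.0), (36.0, 38.0), 90.0) [0.57748226 0.29361368 0.006     ]
0.77 ((303.0, 353.0), (30.0, 38.0), 90.0) [0.57960557 0.22924426 0.006     ]
```

View pics/w15.png

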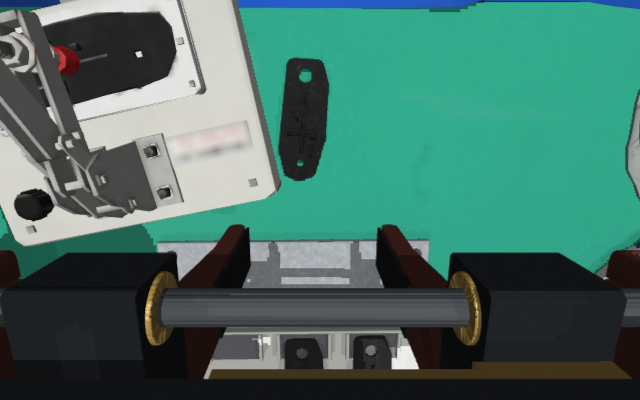

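```bash
python3 - <<'E'
from h import *
c=cal('wrist')
for n,u,v,z in [('ctr',304,120,.006),('row78',307,78,.006),('L78',286,78,.004),('R78',329,78,.004),('plate78',258,78,.0),('plate100',264,100,0),('top',308,58,.006),('bot',300,181,.006)]: print(n,np.round(pix2w(c,u,v,z),4))
E
python3 - <<'E'
import cv2
im=cv2.imread('pics/w15.png')[20:220,190:390]
cv2.imwrite('pics/w15c.png',cv2.resize(im,None,fx=3,fy=3,interpolation=cv2.INTER_CUBIC))
E
```

```text
ctr [0.3671 0.2317 0.006 ]
row78 [0.3355 0.2343 0.006 ]
L78 [0.3353 0.2181 0.004 ]
R78 [0.3354 0.2513 0.004 ]
plate78 [0.335  0.1958 0.    ]
plate100 [0.3516 0.2    0.    ]
top [0.3211 0.2352 0.006 ]
bot [0.4161 0.228  0.006 ]
```

View pics/w15c.png

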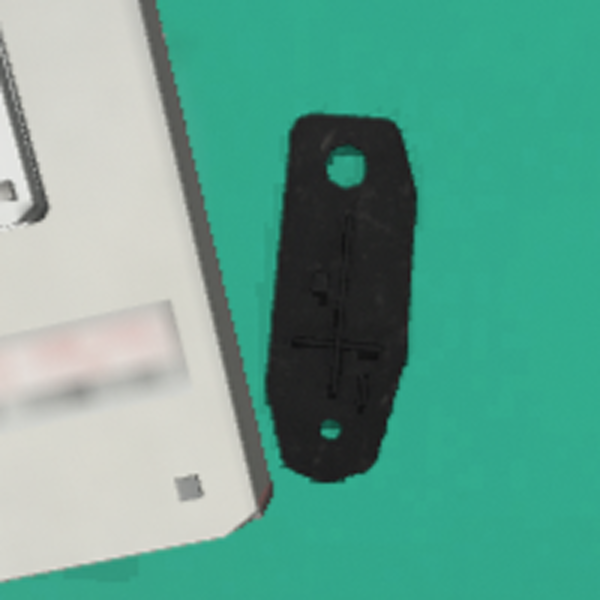

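```bash
python3 -m inch '{"dp":[[-2.9,0,-1],[-2.9,0,-2],[-2.7,-0.2,-2],[0,0,-2],[0,0,0]],"twist":[-0.04,0,0,0,0],"grip":[0.05,0.05,0.05,0.05,0.05]}'; python3 -m inch '{"dp":[[0,0,0],[0,0,0]],"twist":[0,0],"grip":[0.05,0.05]}'
python3 - <<'E'
from h import *
print(sensors.state()['tcp_pos'],sensors.state()['grip_width']); c,_=grab('wrist','w16')
E
```

```text
time_s: 18.12
tcp_pos: [0.3347, 0.2363, 0.0798]
ee_rot: [-3.138, 0.003, 1.531]
force: [-0.0, -0.1, 0.1]
grip_width: 0.0461
time_s: 18.28
tcp_pos: [0.3378, 0.238, 0.0829]
ee_rot: [3.141, -0.001, 1.529]
force: [-0.4, -0.1, 0.7]
grip_width: 0.0461
[0.33784773 0.23803263 0.08293844] 0.04613546020730171
```

View pics/w16.png

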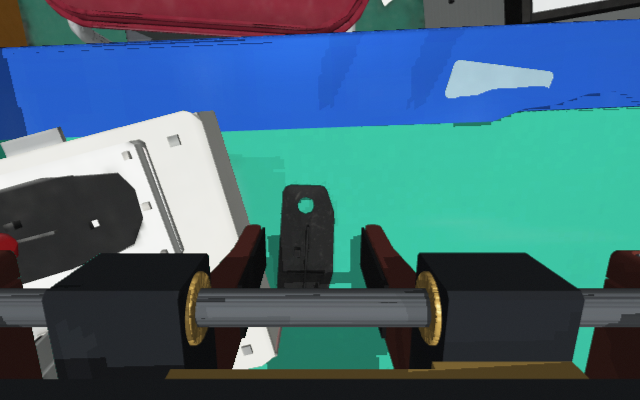

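```bash
python3 -m inch '{"dp":[[0,0,-1.5],[0,0,-1],[0,0,-1],[0,0,-0.8],[0,0,0]],"twist":[0,0,0,0,0],"grip":[0.05,0.05,0.05,0.05,0.05]}'
python3 - <<'E'
from h import *
print(sensors.state()['tcp_pos'],sensors.state()['grip_width']); c,_=grab('wrist','w17')
E
```

```text
time_s: 18.75
tcp_pos: [0.3368, 0.2374, 0.0388]
ee_rot: [-3.141, 0.0, 1.529]
force: [-0.5, 0.8, 0.4]
grip_width: 0.046
[0.33680471 0.23738403 0.03883443] 0.0460425890935196
```

View pics/w17.png

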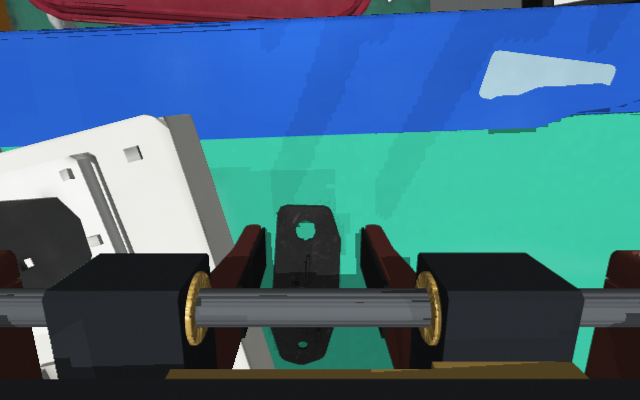

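```bash
python3 -m inch '{"dp":[[0,0,-0.8],[0,0,-0.7],[0,0,0],[0,0,0]],"twist":[0,0,0,0],"grip":[0.05,0.05,0.05,0.05]}'; python3 -m inch '{"dp":[[0,0,0],[0,0,0],[0,0,0],[0,0,0]],"twist":[0,0,0,0],"grip":[-0.3,-1,-1,-1]}'
```

```text
time_s: 19.13
tcp_pos: [0.3361, 0.2374, 0.024]
ee_rot: [-3.141, 0.0, 1.53]
force: [-0.9, -0.1, -0.5]
grip_width: 0.0462
time_s: 19.47
tcp_pos: [0.3364, 0.2376, 0.0245]
ee_rot: [3.141, -0.0, 1.53]
force: [-1.7, -0.3, 0.2]
grip_width: 0.0318
```

```bash
python3 -m inch '{"dp":[[0,0,0],[0,0.5,0.5],[0,1.5,0.5],[0,2,0],[0,1,0]],"twist":[0,0,0,0,0],"grip":[-1,-1,-1,-1,-1]}'
python3 -m inch '{"dp":[[0,0,0],[0,0,0],[0,0,0]],"twist":[0,0,0],"grip":[-1,-1,-1]}'
python3 - <<'E'
from h import *
print(sensors.state()['tcp_pos'],sensors.state()['grip_width']); c,_=grab('wrist','w18')
E
```

```text
time_s: 19.88
tcp_pos: [0.3368, 0.2912, 0.0354]
ee_rot: [3.14, -0.003, 1.531]
force: [-0.1, 1.1, -0.2]
grip_width: 0.0317
time_s: 20.13
tcp_pos: [0.336, 0.2868, 0.0341]
ee_rot: [-3.141, 0.001, 1.53]
force: [-0.0, -0.6, -0.2]
grip_width: 0.0317
[0.33596676 0.28675948 0.03414111] 0.03174992706187805
```

View pics/w18.png

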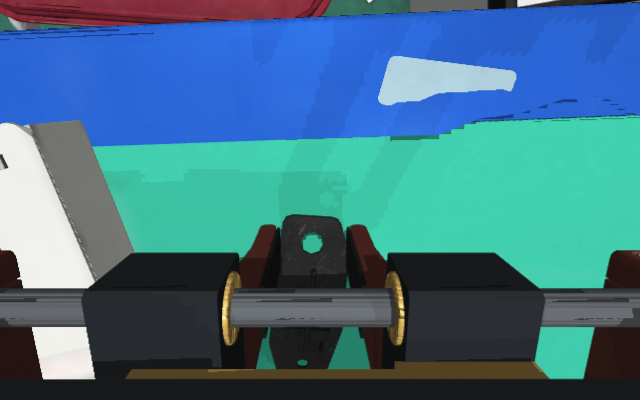

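```bash
python3 -m inch '{"dp":[[0,0,-0.5],[0,0,-0.45],[0,0,0],[0,0,0],[0,0,0]],"twist":[0,0,0,0,0],"grip":[-1,-1,-1,0.2,0.4]}'; python3 -m inch '{"dp":[[0,0,0],[1,0,3],[3,0,4],[4,0,4],[1,0,2]],"twist":[0,0,0,0,0],"grip":[0.4,0.4,0.4,0.4,0.4]}';python3 -m inch '{"dp":[[0,0,0],[0,0,0],[0,0,0]],"twist":[0,0,0],"grip":[0.4,0.4,0.4]}'
python3 - <<'E'
from h import *
print(sensors.state()['tcp_pos'],sensors.state()['grip_width']); c,_=grab('wrist','w19')
for d in spotter.masks_of('blade_a','wrist')[:3]:
    cs,_=cv2.findContours(d['mask'].astype(np.uint8),0,2); k=max(cs,key=cv2.contourArea); r=cv2.minAreaRect(k); print(round(d['p'],2),r,pix2w(c,*r[0],.006))
E
```

```text
time_s: 20.6
tcp_pos: [0.3362, 0.2872, 0.0246]
ee_rot: [-3.141, 0.0, 1.53]
force: [-0.1, 1.3, -0.3]
grip_width: 0.0421
time_s: 21.02
tcp_pos: [0.415, 0.2877, 0.1409]
ee_rot: [3.137, -0.003, 1.528]
force: [1.0, 0.0, -0.8]
grip_width: 0.0617
time_s: 21.27
tcp_pos: [0.4098, 0.287, 0.1369]
ee_rot: [-3.14, 0.001, 1.53]
force: [-0.1, 0.8, 0.3]
grip_width: 0.0616
[0.40978572 0.28703578 0.13690844] 0.061569856327444404
0.71 ((323.0, 364.0), (10.0, 34.0), 90.0) [0.56648638 0.28873629 0.006     ]
```

View pics/w19.png

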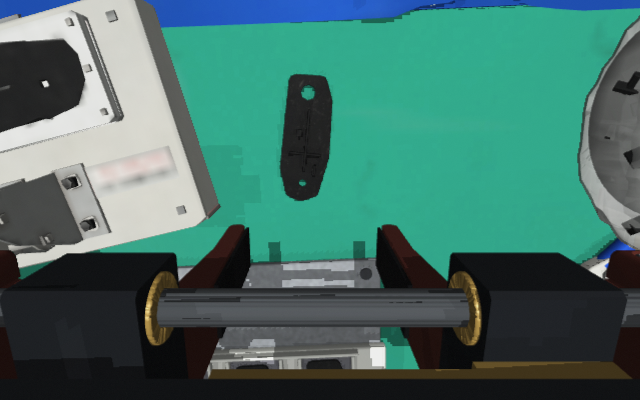

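Run:
```python
from h import *
c=cal('wrist'); print(np.round(pix2w(c,305.5,137,.006),4), np.round(pix2w(c,282,145,.004),4), np.round(pix2w(c,330,145,.004),4))
```

```text
[0.3653 0.2823 0.006 ] [0.3708 0.264  0.004 ] [0.3723 0.3006 0.004 ]
```

From (0.4098, 0.287, 0.137): dx −4.45, dy −0.45, dz −11.3.

```bash
python3 -m inch '{"dp":[[-2.2,-0.25,-2],[-2.2,-0.2,-3],[0,0,-3],[0,0,-2],[0,0,-0.8]],"twist":[-0.05,0,0,0,0],"grip":[0.4,0.4,0.4,0.4,0.4]}';python3 -m inch '{"dp":[[0,0,-0.5],[0,0,0],[0,0,0]],"twist":[0,0,0],"grip":[0.4,0.3,0.3]}'
```

```text
time_s: 21.78
tcp_pos: [0.364, 0.2817, 0.0265]
ee_rot: [-3.137, 0.004, 1.482]
force: [0.0, -0.2, 0.0]
grip_width: 0.0617
time_s: 22.03
tcp_pos: [0.367, 0.2833, 0.025]
ee_rot: [3.141, -0.0, 1.48]
force: [-1.2, -0.8, 0.9]
grip_width: 0.0574
```

```bash
python3 -m inch '{"dp":[[0,0,-0.1],[0,0,0],[0,0,0],[0,0,0],[0,0,0]],"twist":[0,0,0,0,0],"grip":[0,-0.3,-1,-1,-1]}';python3 -m inch '{"dp":[[0,0,0],[0,0,1],[0,0,3],[1.5,0,4],[3,0,0]],"twist":[0,0,0.03,0.06,0],"grip":[-1,-1,-1,-1,-1]}';python3 -m inch '{"dp":[[4,0,0],[4,-2,0],[4,-3,0],[3.5,-3,0],[3,-3,0]],"twist":[0,0,0,0,0],"grip":[-1,-1,-1,-1,-1]}'; python3 -m inch '{"dp":[[0,0,0],[0,0,0],[0,0,0],[0,0,0]],"twist":[0,0,0,0],"grip":[-1,-1,-1,-1]}'
python3 - <<'E'
from h import *
print(sensors.state()['tcp_pos']); grab('wrist','w20')
E
```

```text
time_s: 22.45
tcp_pos: [0.3672, 0.2832, 0.0242]
ee_rot: [3.141, -0.001, 1.48]
force: [-0.3, -0.7, 4.7]
grip_width: 0.0349
time_s: 22.87
tcp_pos: [0.4112, 0.2854, 0.1091]
ee_rot: [3.137, -0.004, 1.578]
force: [0.1, 1.5, -0.4]
grip_width: 0.0348
time_s: 23.28
tcp_pos: [0.5846, 0.1819, 0.1033]
ee_rot: [3.141, -0.001, 1.571]
force: [0.7, 0.7, 0.5]
grip_width: 0.0348
time_s: 23.62
tcp_pos: [0.5818, 0.1844, 0.1029]
ee_rot: [-3.141, -0.001, 1.572]
force: [-1.2, 0.4, -0.9]
grip_width: 0.035
[0.58183695 0.18435939 0.10287141]
```

View pics/w20.png

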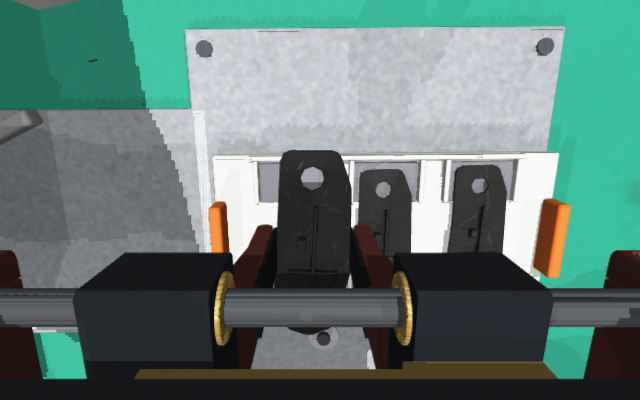

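```bash
python3 -m inch '{"dp":[[1.8,-1.45,0],[0,0,-2],[0,0,-2],[0,0,-1.2],[0,0,-0.5]],"twist":[0,0,0,0,0],"grip":[-1,-1,-1,-1,-1]}'; python3 -m inch '{"dp":[[0,0,0],[0,0,0]],"twist":[0,0],"grip":[-1,-1]}'
python3 - <<'E'
from h import *
print(sensors.state()['tcp_pos']); grab('wrist','w21')
E
```

```text
time_s: 24.08
tcp_pos: [0.5992, 0.1692, 0.0438]
ee_rot: [-3.138, 0.0, 1.572]
force: [-0.0, 0.1, -0.1]
grip_width: 0.0349
time_s: 24.25
tcp_pos: [0.6009, 0.1691, 0.046]
ee_rot: [-3.142, -0.0, 1.571]
force: [0.2, 0.1, -0.3]
grip_width: 0.0348
[0.60090691 0.16912571 0.04603988]
```

View pics/w21.png

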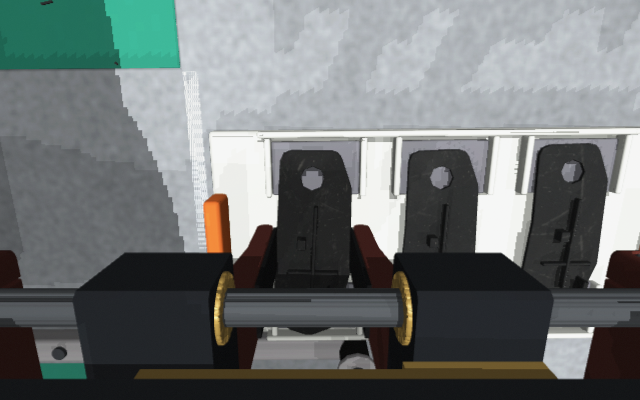

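Aligned; lower 4 mm, release and rise.

```bash
python3 -m inch '{"dp":[[0,0,-0.35],[0,0,0],[0,0,0],[0,0,0],[0,0,0]],"twist":[0,0,0,0,0],"grip":[-1,-1,-0.05,-0.05,0.05]}'; python3 -m inch '{"dp":[[0,0,0],[0,0,0],[0,0,1],[0,0,3],[0,0,4]],"twist":[0,0,0,0,0],"grip":[0.05,0.05,0.05,0.1,0.2]}';python3 -m inch '{"dp":[[0,2,4],[0,2,2],[0,2,0],[0,2,0],[0,0,0]],"twist":[0,0,0,0,0],"grip":[0.4,0.4,0.4,0,-0.3]}';python3 -m inch '{"dp":[[0,0,0],[0,0,0],[0,0,0]],"twist":[0,0,0],"grip":[-0.4,-0.4,-0.4]}'
python3 - <<'E'
from h import *
print(sensors.state()['tcp_pos']); c,_=grab('wrist','w22')
print(spot('lug_a','wrist',3,c))
E
```

```text
time_s: 24.72
tcp_pos: [0.6013, 0.1683, 0.0425]
ee_rot: [3.141, -0.0, 1.57]
force: [0.3, -0.6, 0.1]
grip_width: 0.0445
time_s: 25.13
tcp_pos: [0.5991, 0.1676, 0.1207]
ee_rot: [-3.136, 0.002, 1.57]
force: [0.6, 0.5, 0.1]
grip_width: 0.0512
time_s: 25.55
tcp_pos: [0.6001, 0.2523, 0.1811]
ee_rot: [3.14, -0.004, 1.575]
force: [-0.4, -0.2, -0.7]
grip_width: 0.0517
time_s: 25.8
tcp_pos: [0.6013, 0.2452, 0.1793]
ee_rot: [-3.141, 0.001, 1.568]
force: [-0.1, -0.3, 0.5]
grip_width: 0.0313
[0.60134363 0.24523844 0.17931324]
[(0.69, [0.606, 0.1232, 0.0188]), (0.59, [0.6011, 0.3351, 0.0239]), (0.47, [0.6028, 0.1684, 0.0196])]
```

View pics/w22.png

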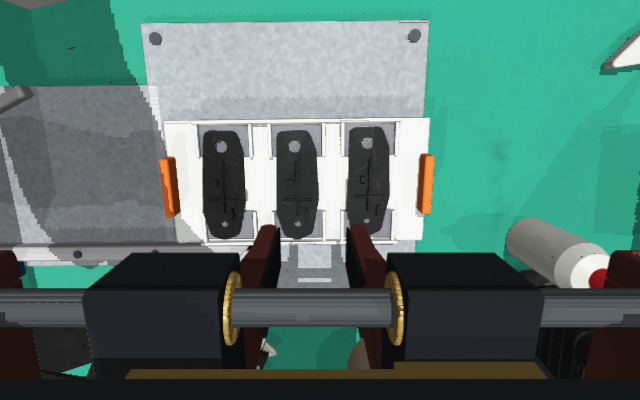

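```bash
python3 - <<'E'
from h import *
c=cal('wrist')
for u,v,z in [(421,184,.032),(430,170,.032),(431,184,.032),(431,154,.032),(427,214,.032),(430,119,.014),(164,122,.014)]: print(u,v,np.round(pix2w(c,u,v,z),4))
im=cv2.imread('pics/w22.png')[100:260,140:460]
cv2.imwrite('pics/w22c.png',cv2.resize(im,None,fx=2.5,fy=2.5,interpolation=cv2.INTER_CUBIC))
E
python3 -m inch '{"dp":[[0,3,-2],[0,3,-2],[0,3.4,-2],[0,0,-1.5],[0,0,0]],"twist":[0,0,0,0,0],"grip":[-0.5,-0.5,-0.5,-0.5,-0.5]}';python3 -m inch '{"dp":[[0,0,0],[0,0,0]],"twist":[0,0],"grip":[-0.5,-0.5]}'
python3 - <<'E'
from h import *
print(sensors.state()['tcp_pos']); c,_=grab('wrist','w23')
E
```

```text
421 184 [0.5979 0.3338 0.032 ]
430 170 [0.5862 0.3404 0.032 ]
431 184 [0.598  0.3421 0.032 ]
431 154 [0.5731 0.3402 0.032 ]
427 214 [0.6238 0.3407 0.032 ]
430 119 [0.546 0.343 0.014]
164 122 [0.5479 0.1193 0.014 ]
time_s: 26.32
tcp_pos: [0.5985, 0.3418, 0.1003]
ee_rot: [-3.136, 0.002, 1.573]
force: [-0.0, -0.7, 0.1]
grip_width: 0.0222
time_s: 26.48
tcp_pos: [0.6022, 0.3392, 0.1052]
ee_rot: [3.141, 0.001, 1.568]
force: [-0.1, 0.2, -0.0]
grip_width: 0.0218
[0.60224132 0.33921512 0.10524574]
```

View pics/w22c.png

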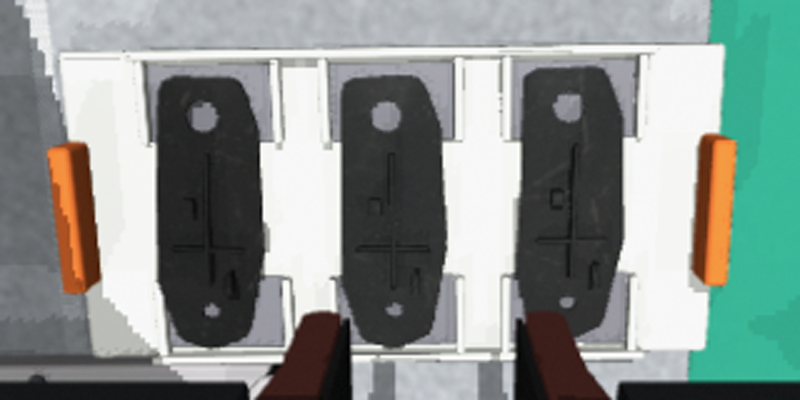

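View pics/w23.png

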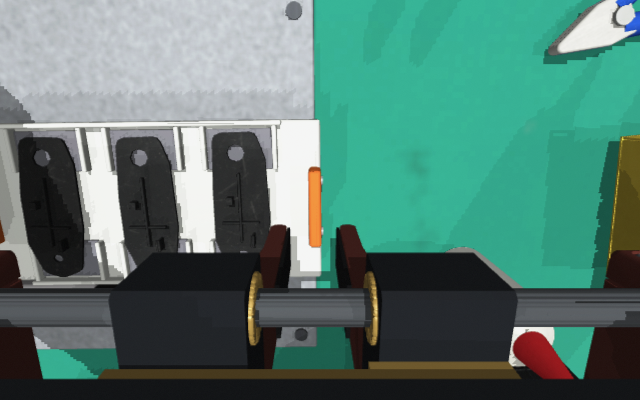

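```bash
python3 -m inch '{"dp":[[-0.1,0.05,-2],[0,0,-2],[0,0,-1.5],[0,0,-0.8],[0,0,0]],"twist":[0,0,0,0,0],"grip":[-0.5,-0.5,-0.5,-0.5,-0.5]}';python3 -m inch '{"dp":[[0,0,0],[0,0,0],[0,0,0],[0,0,0],[0,0,0]],"twist":[0,0,0,0,0],"grip":[-0.6,-0.8,-1,-1,-1]}'
python3 - <<'E'
from h import *
print(sensors.state()['tcp_pos']); c,_=grab('wrist','w24')
E
```

```text
time_s: 26.95
tcp_pos: [0.5997, 0.3401, 0.04]
ee_rot: [-3.14, 0.002, 1.569]
force: [-0.9, -0.2, 0.0]
grip_width: 0.0222
time_s: 27.37
tcp_pos: [0.6009, 0.3413, 0.0427]
ee_rot: [3.14, -0.0, 1.57]
force: [-0.1, -3.3, 7.5]
grip_width: 0.0077
[0.60093645 0.34125556 0.04267928]
```

View pics/w24.png

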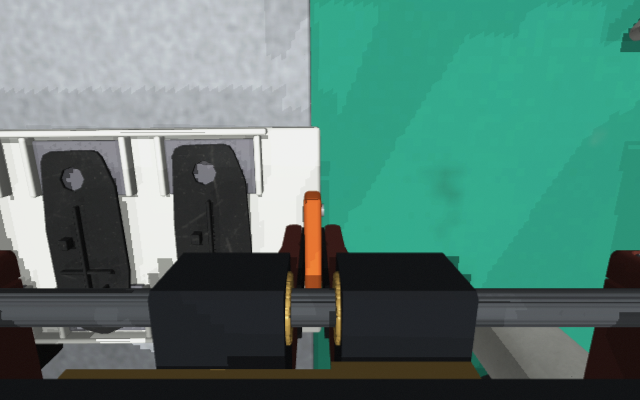

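```bash
python3 -m inch '{"dp":[[0,-0.4,0],[0,-0.8,0],[0,-1.2,0],[0,-1.2,0],[0,-1.2,0]],"twist":[0,0,0,0,0],"grip":[-1,-1,-1,-1,-1]}';python3 -m inch '{"dp":[[0,-1.2,0],[0,-1.2,0],[0,-1.2,0],[0,-0.8,0],[0,-0.4,0]],"twist":[0,0,0,0,0],"grip":[-1,-1,-1,-1,-1]}'
python3 - <<'E'
from h import *
print(sensors.state()['tcp_pos']); c,_=grab('wrist','w25')
snap('top','t25')
E
```

```text
time_s: 27.83
tcp_pos: [0.6002, 0.2962, 0.0426]
ee_rot: [3.14, -0.005, 1.572]
force: [1.2, 5.7, 3.0]
grip_width: 0.0078
time_s: 28.25
tcp_pos: [0.6008, 0.2466, 0.0427]
ee_rot: [3.139, -0.003, 1.57]
force: [0.1, 6.4, 4.7]
grip_width: 0.0079
[0.60079443 0.24661855 0.04265631]
```

View pics/w25.png

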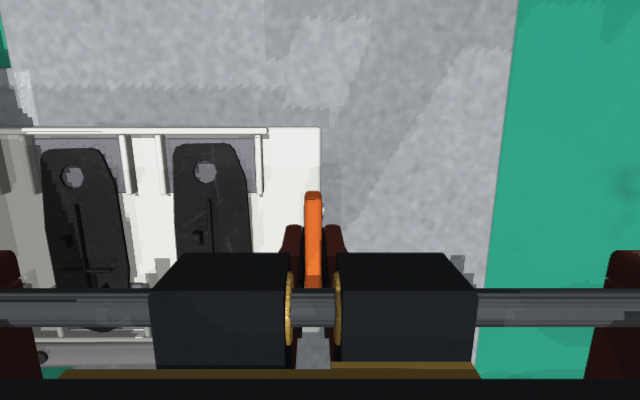

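```bash
python3 -m inch '{"dp":[[0,-0.4,0],[0,-0.8,0],[0,-0.8,0],[0,-0.8,0],[0,-0.8,0]],"twist":[0,0,0,0,0],"grip":[-1,-1,-1,-1,-1]}';python3 -m inch '{"dp":[[0,-0.8,0],[0,-0.8,0],[0,-0.8,0],[0,-0.8,0],[0,-0.4,0]],"twist":[0,0,0,0,0],"grip":[-1,-1,-1,-1,-1]}'
python3 - <<'E'
from h import *
print(sensors.state()['tcp_pos']); c,_=grab('wrist','w26')
E
```

```text
time_s: 28.77
tcp_pos: [0.6006, 0.2121, 0.0427]
ee_rot: [3.139, -0.004, 1.572]
force: [-0.5, 5.3, 4.8]
grip_width: 0.0079
time_s: 29.18
tcp_pos: [0.6009, 0.1751, 0.0426]
ee_rot: [3.139, -0.003, 1.571]
force: [-0.2, 6.5, 5.6]
grip_width: 0.008
[0.60085801 0.17513913 0.04263801]
```

View pics/w26.png

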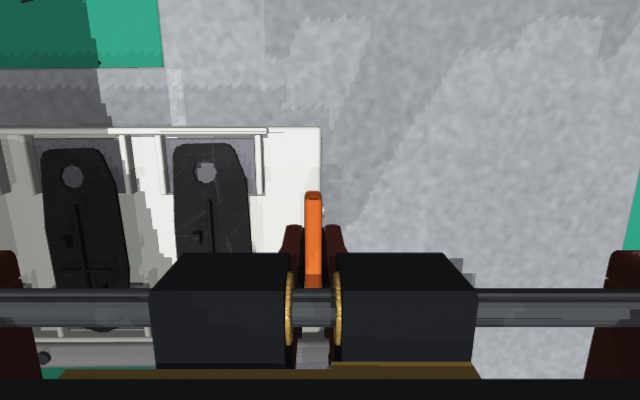

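```bash
for i in 1 2; do :; done; python3 -m inch '{"dp":[[0,-0.4,0],[0,-0.8,0],[0,-1,0],[0,-1,0],[0,-1,0]],"twist":[0,0,0,0,0],"grip":[-1,-1,-1,-1,-1]}';python3 -m inch '{"dp":[[0,-1,0],[0,-1,0],[0,-1,0],[0,-0.8,0],[0,-0.6,0]],"twist":[0,0,0,0,0],"grip":[-1,-1,-1,-1,-1]}'
python3 - <<'E'
from h import *
print(sensors.state()['tcp_pos']); c,_=grab('wrist','w27')
E
```

```text
time_s: 29.65
tcp_pos: [0.6008, 0.1342, 0.0426]
ee_rot: [3.139, -0.004, 1.572]
force: [-0.5, 7.9, 6.1]
grip_width: 0.0078
time_s: 30.07
tcp_pos: [0.601, 0.0894, 0.0426]
ee_rot: [3.139, -0.003, 1.571]
force: [0.2, 6.9, 7.0]
grip_width: 0.008
[0.60098389 0.0894301  0.04262245]
```

View pics/w27.png

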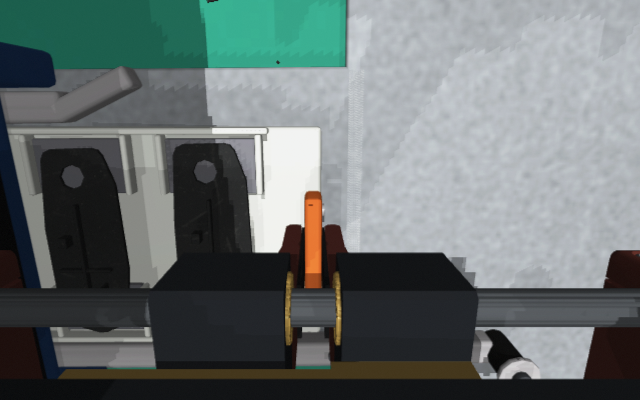

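```bash
python3 -m inch '{"dp":[[0,-0.4,0],[0,-0.8,0],[0,-0.8,0],[0,-0.8,0],[0,-0.8,0]],"twist":[0,0,0,0,0],"grip":[-1,-1,-1,-1,-1]}';python3 -m inch '{"dp":[[0,-0.8,0],[0,-0.8,0],[0,-0.8,0],[0,-0.6,0],[0,-0.4,0]],"twist":[0,0,0,0,0],"grip":[-1,-1,-1,-1,-1]}'
python3 - <<'E'
from h import *
print(sensors.state()['tcp_pos']); c,_=grab('wrist','w28')
E
```

```text
time_s: 30.53
tcp_pos: [0.601, 0.0543, 0.0426]
ee_rot: [3.139, -0.004, 1.572]
force: [-0.3, 7.0, 7.1]
grip_width: 0.0077
time_s: 30.95
tcp_pos: [0.6011, 0.0196, 0.0426]
ee_rot: [3.139, -0.003, 1.571]
force: [0.4, 7.6, 7.9]
grip_width: 0.0075
[0.60106994 0.01964786 0.04259549]
```

View pics/w28.png

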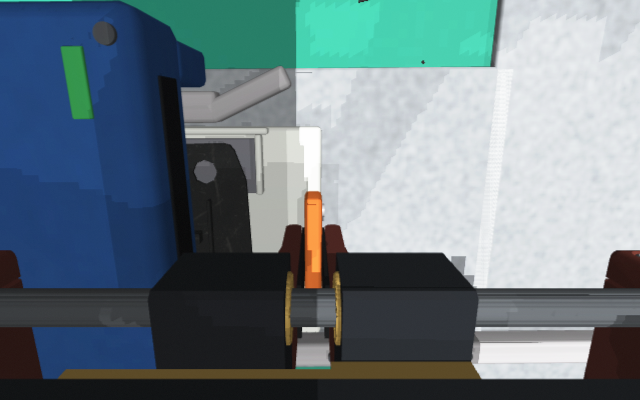

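```bash
python3 -m inch '{"dp":[[0,0,0],[0,0,0],[0,0,0],[0,0,1],[0,0,3]],"twist":[0,0,0,0,0],"grip":[-0.5,-0.5,-0.5,-0.5,-0.5]}'; python3 -m inch '{"dp":[[0,0,4],[0,0,4],[0,0,2],[0,-2,0],[0,-3,0]],"twist":[0,0,0,0,0],"grip":[-0.5,-0.5,-0.5,-0.5,-0.5]}';python3 -m inch '{"dp":[[0,-4,0],[0,-4,0],[0,-4,0],[0,-3,0],[0,-1.7,0]],"twist":[0,0,0,0,0],"grip":[-0.5,-0.5,-0.5,-0.5,-0.5]}';python3 -m inch '{"dp":[[0,0,0],[0,0,0],[0,0,0]],"twist":[0,0,0],"grip":[-0.5,-0.5,-0.5]}'
python3 - <<'E'
from h import *
print(sensors.state()['tcp_pos']); c,_=grab('wrist','w29')
print(spot('lug_a','wrist',3,c),spot('stop','wrist',3,c),spot('reader','wrist',3,c))
E
```

```text
time_s: 31.42
tcp_pos: [0.5971, 0.0168, 0.0782]
ee_rot: [-3.134, 0.001, 1.57]
force: [-0.0, -0.0, 0.0]
grip_width: 0.0218
time_s: 31.83
tcp_pos: [0.6011, -0.0295, 0.1844]
ee_rot: [3.137, -0.002, 1.575]
force: [0.0, -0.2, -0.6]
grip_width: 0.0216
time_s: 32.25
tcp_pos: [0.5988, -0.2053, 0.1818]
ee_rot: [-3.141, 0.002, 1.565]
force: [-0.1, -0.4, 0.1]
grip_width: 0.0223
time_s: 32.5
tcp_pos: [0.6002, -0.1982, 0.1817]
ee_rot: [3.142, -0.001, 1.571]
force: [0.3, 0.7, 0.5]
grip_width: 0.0223
[ 0.60017353 -0.19822187  0.18165807]
[(0.95, [0.597, 0.0178, 0.0276]), (0.71, [0.602, -0.1992, 0.0216])] [(0.67, [0.6021, -0.3534, 0.0051])] [(0.59, [0.6028, -0.0556, 0.0045])]
```

View pics/w29.png

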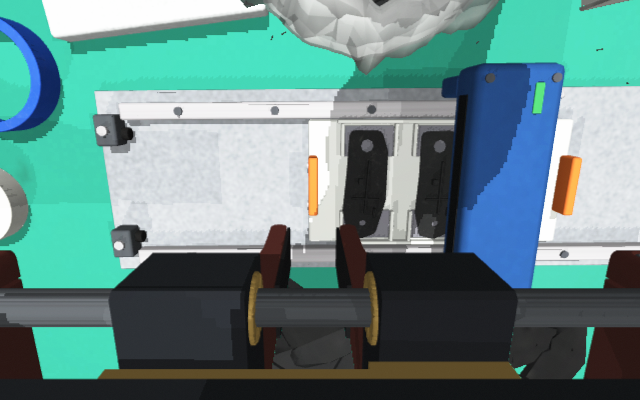

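```bash
python3 -m inch '{"dp":[[0.05,0,-3.5],[0,0,-3.5],[0,0,-3],[0,0,-2],[0,0,0]],"twist":[0,0,0,0,0],"grip":[-0.5,-0.5,-0.5,-0.5,-0.5]}';python3 -m inch '{"dp":[[0,0,-1.2],[0,0,-0.8],[0,0,0]],"twist":[0,0,0],"grip":[-0.5,-0.5,-0.5]}';python3 -m inch '{"dp":[[0,0,0],[0,0,0],[0,0,0],[0,0,0],[0,0,0]],"twist":[0,0,0,0,0],"grip":[-0.6,-0.8,-1,-1,-1]}'
```

```text
time_s: 33.12
tcp_pos: [0.5978, -0.1979, 0.0569]
ee_rot: [-3.134, -0.002, 1.572]
force: [-1.3, -0.1, -1.1]
grip_width: 0.0218
time_s: 33.37
tcp_pos: [0.6005, -0.1993, 0.0409]
ee_rot: [-3.141, -0.0, 1.57]
force: [-0.8, 0.1, -0.5]
grip_width: 0.0225
time_s: 33.78
tcp_pos: [0.6013, -0.1992, 0.0425]
ee_rot: [3.14, -0.0, 1.57]
force: [-1.2, 2.1, 6.0]
grip_width: 0.0072
```

```bash
python3 -m inch '{"dp":[[0,-0.4,0],[0,-0.8,0],[0,-1.2,0],[0,-1.2,0],[0,-1.2,0]],"twist":[0,0,0,0,0],"grip":[-1,-1,-1,-1,-1]}';python3 -m inch '{"dp":[[0,-1.2,0],[0,-1.2,0],[0,-1.2,0],[0,-1.2,0],[0,-1,0]],"twist":[0,0,0,0,0],"grip":[-1,-1,-1,-1,-1]}';python3 -m inch '{"dp":[[0,-0.8,0],[0,-0.8,0],[0,-0.6,0],[0,-0.4,0],[0,-0.3,0]],"twist":[0,0,0,0,0],"grip":[-1,-1,-1,-1,-1]}'
python3 - <<'E'
from h import *
print(sensors.state()['tcp_pos']); c,_=grab('wrist','w30')
E
```

```text
time_s: 34.2
tcp_pos: [0.602, -0.2454, 0.0425]
ee_rot: [3.14, -0.002, 1.572]
force: [0.3, 6.8, 6.2]
grip_width: 0.0078
time_s: 34.62
tcp_pos: [0.6019, -0.304, 0.0425]
ee_rot: [3.14, -0.002, 1.571]
force: [-0.4, 7.2, 7.8]
grip_width: 0.0072
time_s: 35.03
tcp_pos: [0.6019, -0.3325, 0.0425]
ee_rot: [3.14, -0.002, 1.571]
force: [-0.6, 7.9, 7.7]
grip_width: 0.0078
[ 0.60194422 -0.3324893   0.0425192 ]
```

View pics/w30.png

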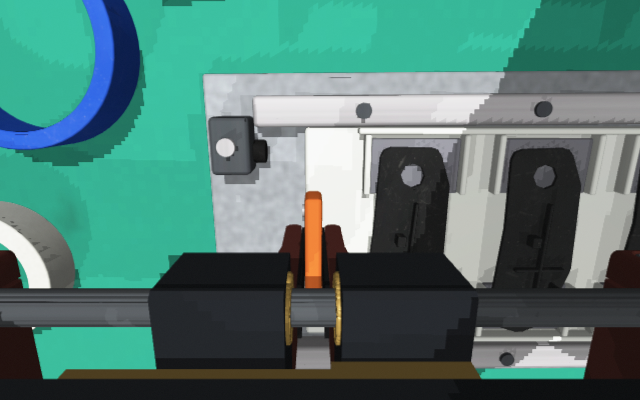

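```bash
python3 -m inch '{"dp":[[0,-0.4,0],[0,-0.4,0],[0,-0.4,0],[0,-0.3,0],[0,-0.2,0]],"twist":[0,0,0,0,0],"grip":[-1,-1,-1,-1,-1]}';python3 -m inch '{"dp":[[0,-0.2,0],[0,0,0]],"twist":[0,0],"grip":[-1,-1]}'
```

```text
time_s: 35.5
tcp_pos: [0.602, -0.3493, 0.0425]
ee_rot: [3.14, -0.002, 1.571]
force: [-1.0, 7.3, 6.9]
grip_width: 0.008
time_s: 35.67
tcp_pos: [0.6021, -0.3503, 0.0425]
ee_rot: [3.14, -0.004, 1.572]
force: [-0.8, 8.6, 8.2]
grip_width: 0.0083
```

```bash
python3 -m inch '{"dp":[[0,-0.15,0],[0,-0.15,0],[0,0,0]],"twist":[0,0,0],"grip":[-1,-1,-1]}'; python3 -m inch '{"dp":[[0,-0.15,0],[0,0,0],[0,0,0]],"twist":[0,0,0],"grip":[-1,-1,-1]}'
python3 - <<'E'
from h import *
print(sensors.state()['tcp_pos']); c,_=grab('wrist','w31')
E
```

```text
time_s: 35.92
tcp_pos: [0.6021, -0.3505, 0.0425]
ee_rot: [3.141, -0.007, 1.574]
force: [-2.4, 14.6, 11.6]
grip_width: 0.0075
time_s: 36.17
tcp_pos: [0.6021, -0.3505, 0.0425]
ee_rot: [-3.141, -0.009, 1.575]
force: [-4.0, 18.0, 13.0]
grip_width: 0.0076
[ 0.60210094 -0.35052947  0.04248744]
```

View pics/w31.png

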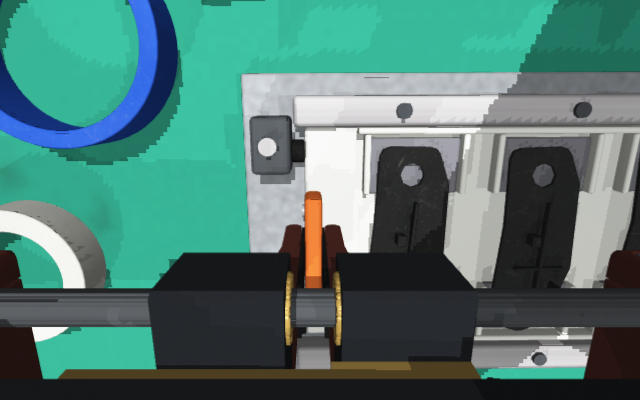

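```bash
python3 -m inch '{"dp":[[0,0.3,0],[0,0,0],[0,0,0],[0,0,0],[0,0,1]],"twist":[0,0,0,0,0],"grip":[-1,-0.5,-0.5,-0.5,-0.5]}'; python3 -m inch '{"dp":[[0,0,4],[0,1,4],[0,2,4],[0,2,2],[0,0,0]],"twist":[0,0,0,0,0],"grip":[-0.5,0,0.1,0.1,0.1]}';python3 -m inch '{"dp":[[0,0,0],[0,0,0],[0,0,0]],"twist":[0,0,0],"grip":[0.1,0.1,0.1]}'
python3 - <<'E'
from h import *
print(sensors.state()['tcp_pos']); c,_=grab('wrist','w32')
for l in ['lug_a','stop','pad','pocket_0','mid_a']: print(l,spot(l,'wrist',4,c))
E
```

```text
time_s: 36.63
tcp_pos: [0.5989, -0.3555, 0.0496]
ee_rot: [-3.138, -0.001, 1.569]
force: [-0.2, 0.8, -0.9]
grip_width: 0.0216
time_s: 37.05
tcp_pos: [0.604, -0.3033, 0.1958]
ee_rot: [3.132, 0.002, 1.573]
force: [2.2, 1.2, 1.2]
grip_width: 0.0452
time_s: 37.3
tcp_pos: [0.5993, -0.3079, 0.1871]
ee_rot: [-3.139, -0.0, 1.568]
force: [-0.5, -0.6, -0.5]
grip_width: 0.0483
[ 0.59930287 -0.30787374  0.18706267]
lug_a [(0.67, [0.5949, -0.1349, 0.0259]), (0.57, [0.6023, -0.3524, 0.0242])]
stop [(0.71, [0.6025, -0.357, 0.0057]), (0.32, [0.6002, -0.0605, 0.0047]), (0.28, [0.598, -0.2409, 0.0141])]
pad []
pocket_0 []
mid_a [(0.96, [0.5992, -0.2429, 0.0222]), (0.88, [0.6026, -0.1824, 0.0246]), (0.67, [0.6023, -0.3054, 0.0208])]
```

View pics/w32.png

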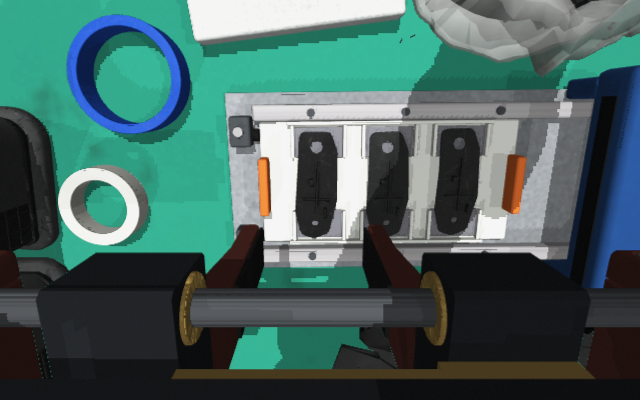

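```bash
python3 -m inch '{"dp":[[0.2,0.45,-3],[0,0,-4],[0,0,-3],[0,0,-1.5],[0,0,0]],"twist":[0,0,0,0,0],"grip":[0.05,0.05,0.05,0.05,0.05]}'; python3 -m inch '{"dp":[[0,0,0],[0,0,0]],"twist":[0,0],"grip":[0.05,0.05]}'
python3 - <<'E'
from h import *
print(sensors.state()['tcp_pos']); c,_=grab('wrist','w33')
E
```

```text
time_s: 38.02
tcp_pos: [0.5999, -0.301, 0.0689]
ee_rot: [-3.135, -0.003, 1.57]
force: [-0.5, 0.2, -0.1]
grip_width: 0.0463
time_s: 38.18
tcp_pos: [0.6035, -0.3024, 0.0751]
ee_rot: [3.14, 0.001, 1.57]
force: [0.1, -0.0, 0.3]
grip_width: 0.0463
[ 0.6035489  -0.30237783  0.07505296]
```

View pics/w33.png

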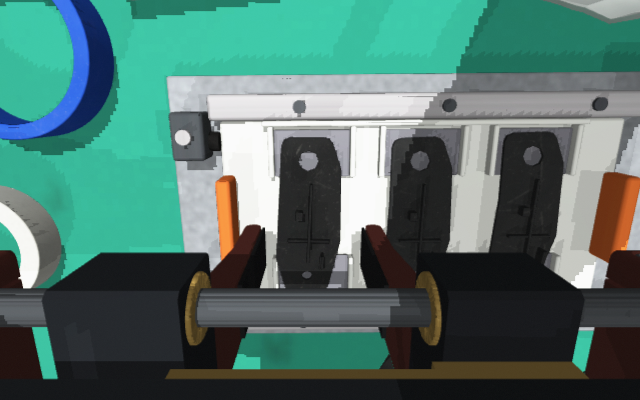

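```bash
python3 -m inch '{"dp":[[-0.1,-0.1,-1.5],[0,0,-1],[0,0,-0.6],[0,0,-0.2],[0,0,0]],"twist":[0,0,0,0,0],"grip":[0.05,0.05,0.05,0.05,0.05]}'; python3 -m inch '{"dp":[[0,0,-0.1],[0,0,0],[0,0,0],[0,0,0],[0,0,0]],"twist":[0,0,0,0,0],"grip":[0.05,-0.3,-1,-1,-1]}'
```

```text
time_s: 38.65
tcp_pos: [0.6015, -0.3028, 0.0405]
ee_rot: [-3.141, -0.0, 1.57]
force: [0.4, 1.1, 0.9]
grip_width: 0.0461
time_s: 39.07
tcp_pos: [0.6019, -0.3031, 0.0401]
ee_rot: [3.141, 0.0, 1.57]
force: [0.6, 0.4, 2.2]
grip_width: 0.0354
```

```bash
python3 -m inch '{"dp":[[0,0,0],[0,0,0.5],[0,0,1.5],[0,0,4],[0,0,4]],"twist":[0,0,0,0,0],"grip":[-1,-1,-1,-1,-1]}'; python3 -m inch '{"dp":[[0,0,3],[-3,-1,0],[-4,-1,0],[-3,-1,0],[0,0,0]],"twist":[0,0,0,0,0],"grip":[-1,-1,-1,-1,-1]}';python3 -m inch '{"dp":[[0,0,0],[0,0,0],[0,0,0]],"twist":[0,0,0],"grip":[-1,-1,-1]}'
python3 - <<'E'
from h import *
print(sensors.state()['tcp_pos']); c,_=grab('wrist','w34')
for l in ['pad','driver_red']: print(l,spot(l,'wrist',4,c))
for d in spotter.masks_of('pad','wrist')[:2]:
    cs,_=cv2.findContours(d['mask'].astype(np.uint8),0,2); k=max(cs,key=cv2.contourArea); r=cv2.minAreaRect(k); print(round(d['p'],2),r); print([np.round(pix2w(c,*q,.022)[:2],4).tolist() for q in cv2.boxPoints(r)])
E
```

```text
time_s: 39.48
tcp_pos: [0.6001, -0.3023, 0.1391]
ee_rot: [-3.137, -0.002, 1.57]
force: [1.4, -1.4, 1.0]
grip_width: 0.035
time_s: 39.9
tcp_pos: [0.4949, -0.3368, 0.1701]
ee_rot: [-3.137, 0.002, 1.563]
force: [-0.2, -1.3, -0.8]
grip_width: 0.035
time_s: 40.15
tcp_pos: [0.5029, -0.3322, 0.1699]
ee_rot: [3.141, -0.0, 1.572]
force: [0.6, 0.6, -1.4]
grip_width: 0.0352
[ 0.50292389 -0.33215521  0.16988523]
pad [(0.92, [0.4104, -0.3269, 0.0018])]
driver_red [(0.44, [0.5033, -0.338, 0.145])]
0.83 ((321.5843505859375, 69.78175354003906), (162.443115234375, 229.0594482421875), 83.11174011230469)
[[0.3634, -0.4173], [0.3454, -0.2515], [0.4607, -0.227], [0.483, -0.4107]]
0.73 ((463.14501953125, 245.70082092285156), (179.423095703125, 53.18362808227539), 9.162346839904785)
[[0.5653, -0.2827], [0.5177, -0.2775], [0.5431, -0.1245], [0.5926, -0.1238]]
```

View pics/w34.png

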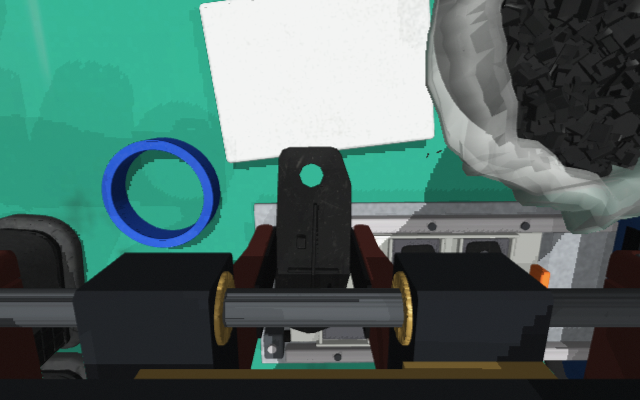

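Run:
```python
from h import *
c=cal('wrist')
P=[pix2w(c,u,v,.022)[:2] for u,v in [(230,161),(434,138),(201,4)]]
for p in P: print(np.round(p,4))
ex=(P[1]-P[0]); print(np.linalg.norm(ex),np.arctan2(*ex[::-1]))
ex/=np.linalg.norm(ex); ey=P[2]-P[0]; print(np.linalg.norm(ey),np.arctan2(ey[1],ey[0])); ey/=np.linalg.norm(ey)
n=np.array([-ex[1],ex[0]])
ctr=P[0]+.085*ex+.06*n; print('ctr',ctr)
for o in (-.065,-.007,.05):print(o,np.round(ctr+o*ex,4))
print(np.round(pix2w(c,430,60,.07),3),np.round(pix2w(c,450,150,.06),3))
```

```text
[ 0.4797 -0.4004]
[ 0.4611 -0.236 ]
[ 0.3636 -0.4152]
0.16547538364681075 1.6832639383764338
0.11700687827187087 -3.014897553432169
ctr [ 0.41049439 -0.32269435]
-0.065 [ 0.4178 -0.3873]
-0.007 [ 0.4113 -0.3297]
0.05 [ 0.4049 -0.273 ]
[ 0.408 -0.259  0.07 ] [ 0.466 -0.237  0.06 ]
```

```bash
python3 -m inch '{"dp":[[-2.8,-2.1,-1],[-2.8,-2.1,-1],[-2.7,-2.05,-2],[0,0,-2.5],[0,0,-2.5]],"twist":[0.11,0,0,0,0],"grip":[-1,-1,-1,-1,-1]}';python3 -m inch '{"dp":[[0,0,0],[0,0,0],[0,0,0]],"twist":[0,0,0],"grip":[-1,-1,-1]}'
python3 - <<'E'
from h import *
s=sensors.state(); print(s['tcp_pos'],s['ee_rot'],s['joint_positions']); c,_=grab('wrist','w35')
E
```

```text
time_s: 40.77
tcp_pos: [0.4169, -0.3977, 0.0792]
ee_rot: [-3.142, 0.002, 1.676]
force: [0.7, 0.3, -0.9]
grip_width: 0.035
time_s: 41.02
tcp_pos: [0.4198, -0.3953, 0.0806]
ee_rot: [3.141, 0.0, 1.681]
force: [0.5, -0.2, -0.8]
grip_width: 0.035
[ 0.41981784 -0.39530754  0.08063663] [3.14067724e+00 3.37318695e-04 1.68120286e+00] [ 0.84461082  0.53137778 -0.23017332  1.85637387  0.1660375   0.77145631
  2.20702127]
```

View pics/w35.png

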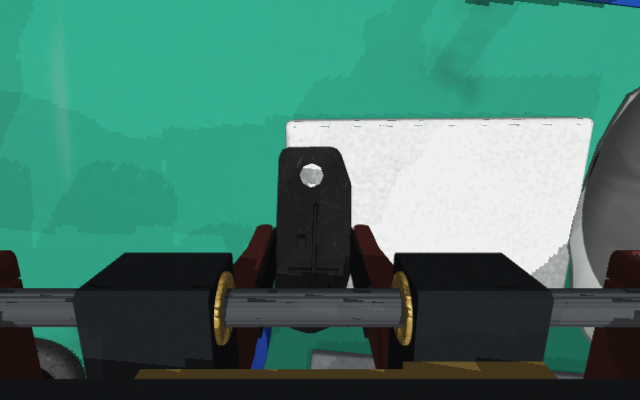

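```bash
python3 -m inch '{"dp":[[0,0,-1.5],[0,0,-1],[0,0,-0.5],[0,0,-0.2],[0,0,0]],"twist":[0,0,0,0,0],"grip":[-1,-1,-1,-1,-1]}';python3 -m inch '{"dp":[[0,0,-0.2],[0,0,0],[0,0,0]],"twist":[0,0,0],"grip":[-1,-1,-1]}'
```

```text
time_s: 41.48
tcp_pos: [0.4187, -0.3953, 0.0476]
ee_rot: [-3.141, -0.0, 1.68]
force: [-0.3, 0.7, 0.3]
grip_width: 0.0349
time_s: 41.73
tcp_pos: [0.4188, -0.3956, 0.046]
ee_rot: [3.141, 0.0, 1.68]
force: [-0.7, 0.1, -1.0]
grip_width: 0.0352
```

```bash
python3 -m inch '{"dp":[[0,0,0],[0,0,0],[0,0,0],[0,0,0],[0,0,1]],"twist":[0,0,0,0,0],"grip":[-0.05,-0.05,-0.03,0,0]}';python3 -m inch '{"dp":[[0,0,3],[0,0,4],[1,0,2],[2,1,0],[0,0,0]],"twist":[0,0,0,0,0],"grip":[0.1,0.1,0.1,0.1,0.1]}';python3 -m inch '{"dp":[[0,0,0],[0,0,0]],"twist":[0,0],"grip":[0.1,0.1]}'
python3 - <<'E'
from h import *
s=sensors.state(); print(s['tcp_pos']); c,_=grab('wrist','w36'); print(spot('mid_a','wrist',3,c))
E
```

```text
time_s: 42.15
tcp_pos: [0.4177, -0.3947, 0.0545]
ee_rot: [-3.14, -0.002, 1.68]
force: [-0.4, -0.3, -0.1]
grip_width: 0.0436
time_s: 42.57
tcp_pos: [0.4531, -0.3839, 0.1487]
ee_rot: [3.136, 0.002, 1.683]
force: [-0.3, 1.9, 0.1]
grip_width: 0.0485
time_s: 42.73
tcp_pos: [0.4478, -0.3855, 0.1456]
ee_rot: [-3.141, -0.0, 1.68]
force: [0.1, -0.8, -0.6]
grip_width: 0.0483
[ 0.44784949 -0.38546204  0.14555104]
[(0.88, [0.4176, -0.3971, 0.0258])]
```

View pics/w36.png

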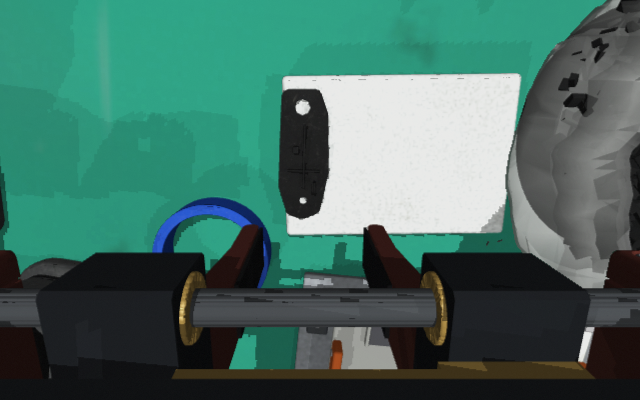

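```bash
python3 -m inch '{"dp":[[3.5,2,1],[3.5,3,0],[3.5,3,0],[3,3,0],[1.9,3.35,0]],"twist":[-0.11,0,0,0,0],"grip":[0.05,0.05,0.05,0.05,0.05]}';python3 -m inch '{"dp":[[0,0,-3],[0,0,-3],[0,0,0],[0,0,0],[0,0,0]],"twist":[0,0,0,0,0],"grip":[0.05,0.05,0.05,0.05,0.05]}'
python3 - <<'E'
from h import *
s=sensors.state(); print(s['tcp_pos'],s['ee_rot']); c,_=grab('wrist','w37')
E
```

```text
time_s: 43.25
tcp_pos: [0.5969, -0.2479, 0.1551]
ee_rot: [3.141, 0.0, 1.569]
force: [-0.5, -0.1, 0.2]
grip_width: 0.0462
time_s: 43.67
tcp_pos: [0.5952, -0.2494, 0.0966]
ee_rot: [3.141, 0.0, 1.568]
force: [0.9, 0.1, 1.1]
grip_width: 0.0463
[ 0.59523313 -0.24941882  0.09657052] [3.14145931e+00 3.68206194e-04 1.56849291e+00]
```

View pics/w37.png

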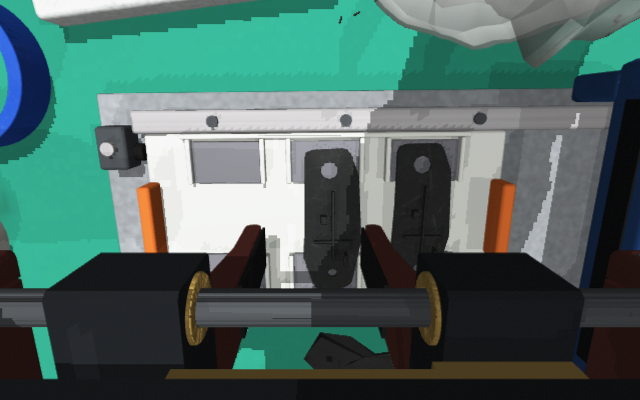

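```bash
python3 -m inch '{"dp":[[0.65,0.95,-1],[0,0,-2],[0,0,-1.4],[0,0,-0.8],[0,0,0]],"twist":[0,0,0,0,0],"grip":[0.05,0.05,0.05,0.05,0.05]}'; python3 -m inch '{"dp":[[0,0,-0.4],[0,0,0]],"twist":[0,0],"grip":[0.05,0.05]}'
python3 - <<'E'
from h import *
s=sensors.state(); print(s['tcp_pos'],s['ee_rot']); c,_=grab('wrist','w38')
E
```

```text
time_s: 44.13
tcp_pos: [0.6007, -0.2384, 0.0416]
ee_rot: [-3.139, -0.001, 1.57]
force: [-0.4, 0.2, 0.2]
grip_width: 0.0459
time_s: 44.3
tcp_pos: [0.6019, -0.239, 0.0396]
ee_rot: [3.141, 0.0, 1.57]
force: [0.1, -0.1, 0.8]
grip_width: 0.0461
[ 0.60194636 -0.23895138  0.03962892] [3.14148032e+00 6.79054919e-05 1.56969323e+00]
```

View pics/w38.png

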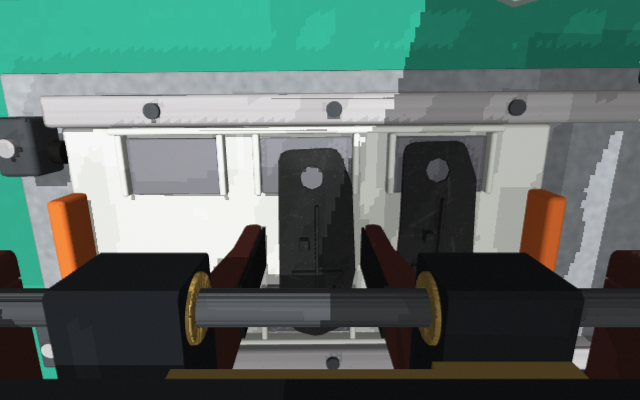

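```bash
python3 -m inch '{"dp":[[0,0,0],[0,0,0],[0,0,0],[0,0,0],[0,0,0]],"twist":[0,0,0,0,0],"grip":[-0.1,-0.3,-1,-1,-1]}';python3 -m inch '{"dp":[[0,0,0.5],[0,0,1.5],[0,0,4],[0,0,4],[0,0,3]],"twist":[0,0,0,0,0],"grip":[-1,-1,-1,-1,-1]}';python3 -m inch '{"dp":[[-3.5,-2,0],[-4,-2,0],[-4,-2,0],[-4,-2,0],[-3,-2,0]],"twist":[0.11,0,0,0,0],"grip":[-1,-1,-1,-1,-1]}';python3 -m inch '{"dp":[[0,0,0],[0,0,0],[0,0,0]],"twist":[0,0,0],"grip":[-1,-1,-1]}'
python3 - <<'E'
from h import *
s=sensors.state(); print(s['tcp_pos'],s['ee_rot']); c,_=grab('wrist','w39'); print(spot('pad','wrist',3,c),spot('mid_a','wrist',3,c))
E
```

```text
time_s: 44.77
tcp_pos: [0.6022, -0.239, 0.0403]
ee_rot: [3.141, 0.0, 1.57]
force: [-0.9, -0.1, 3.7]
grip_width: 0.035
time_s: 45.18
tcp_pos: [0.6022, -0.2387, 0.1727]
ee_rot: [3.14, 0.0, 1.57]
force: [1.5, -0.5, -0.5]
grip_width: 0.035
time_s: 45.6
tcp_pos: [0.422, -0.335, 0.1699]
ee_rot: [-3.141, -0.0, 1.68]
force: [-0.9, -0.6, -0.9]
grip_width: 0.0349
time_s: 45.85
tcp_pos: [0.4256, -0.3344, 0.1701]
ee_rot: [3.141, 0.0, 1.68]
force: [-0.5, -0.0, -0.5]
grip_width: 0.0349
[ 0.42564903 -0.33436356  0.17009094] [3.14061428e+00 1.30178029e-05 1.67986583e+00]
[(0.66, [0.4127, -0.3253, -0.0007])] [(0.7, [0.417, -0.3995, 0.0237]), (0.68, [0.4202, -0.3338, 0.152])]
```

View pics/w39.png

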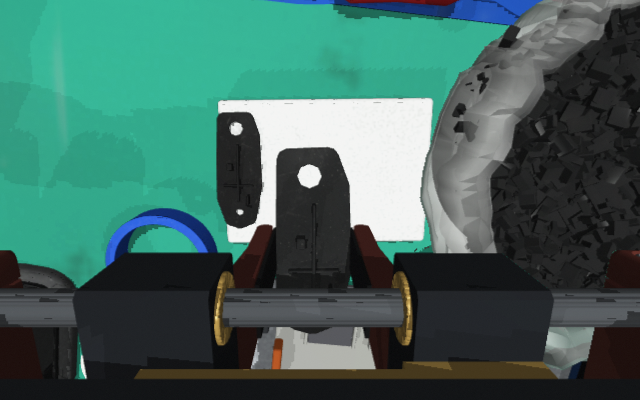

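```bash
python3 -m inch '{"dp":[[-1.1,0,-3],[0,0,-4],[0,0,-3],[0,0,-1.5],[0,0,0]],"twist":[0,0,0,0,0],"grip":[-1,-1,-1,-1,-1]}';python3 -m inch '{"dp":[[0,0,0],[0,0,-0.5],[0,0,-0.3],[0,0,0]],"twist":[0,0,0,0],"grip":[-1,-1,-1,-1]}'
python3 - <<'E'
from h import *
s=sensors.state(); print(s['tcp_pos'],s['ee_rot']); c,_=grab('wrist','w40')
E
```

```text
time_s: 46.42
tcp_pos: [0.4132, -0.3322, 0.0511]
ee_rot: [-3.137, -0.005, 1.682]
force: [-0.4, 0.7, -0.5]
grip_width: 0.0349
time_s: 46.75
tcp_pos: [0.4146, -0.3349, 0.0472]
ee_rot: [3.141, 0.001, 1.68]
force: [-0.0, -0.3, -0.7]
grip_width: 0.0348
[ 0.41455362 -0.33485862  0.04720438] [3.14070151e+00 8.60171288e-04 1.68028078e+00]
```

View pics/w40.png

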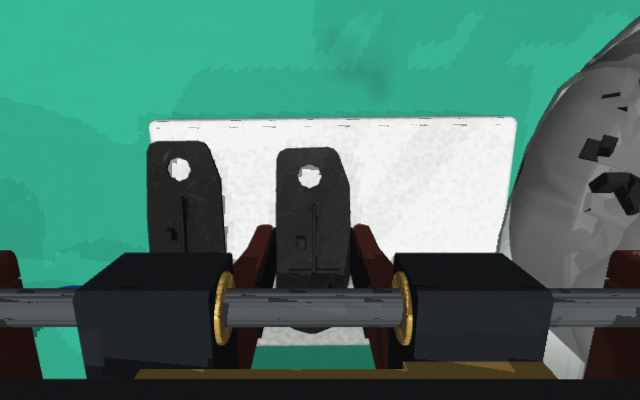

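```bash
python3 -m inch '{"dp":[[0,0,-0.1],[0,0,0],[0,0,0],[0,0,0],[0,0,1]],"twist":[0,0,0,0,0],"grip":[-0.05,-0.05,-0.03,0,0]}';python3 -m inch '{"dp":[[0,0,3],[0,0,4],[1,0,3],[3,1,0],[3,3,0]],"twist":[0,0,0,0,0],"grip":[0.05,0.05,0.05,0.05,0.05]}'
python3 - <<'E'
from h import *
s=sensors.state(); print(s['tcp_pos']); c,_=grab('wrist','w41')
E
python3 -m inch '{"dp":[[3,3,0],[3,3,0],[4,3,0],[1.5,1.6,0],[0,0,0]],"twist":[-0.11,0,0,0,0],"grip":[0.05,0.05,0.05,0.05,0.05]}';python3 -m inch '{"dp":[[0,0,-3],[0,0,-3],[0,0,0],[0,0,0],[0,0,0]],"twist":[0,0,0,0,0],"grip":[0.05,0.05,0.05,0.05,0.05]}'
python3 - <<'E'
from h import *
s=sensors.state(); print(s['tcp_pos'],s['ee_rot']); c,_=grab('wrist','w42')
E
```

```text
time_s: 47.22
tcp_pos: [0.4132, -0.3341, 0.0547]
ee_rot: [-3.14, -0.002, 1.68]
force: [-0.8, 0.4, -0.2]
grip_width: 0.0443
time_s: 47.63
tcp_pos: [0.4841, -0.3004, 0.1593]
ee_rot: [3.138, 0.006, 1.672]
force: [0.3, -0.1, 0.0]
grip_width: 0.0459
[ 0.48406751 -0.30042081  0.15930752]
time_s: 48.1
tcp_pos: [0.5945, -0.1886, 0.1563]
ee_rot: [3.139, -0.003, 1.578]
force: [-0.2, 1.1, -0.5]
grip_width: 0.0465
time_s: 48.52
tcp_pos: [0.5911, -0.1958, 0.0972]
ee_rot: [3.141, 0.0, 1.569]
force: [-0.6, -0.2, 0.9]
grip_width: 0.0464
[ 0.59106177 -0.19584347  0.09717952] [3.14066979e+00 2.15185537e-04 1.56946772e+00]
```

View pics/w41.png

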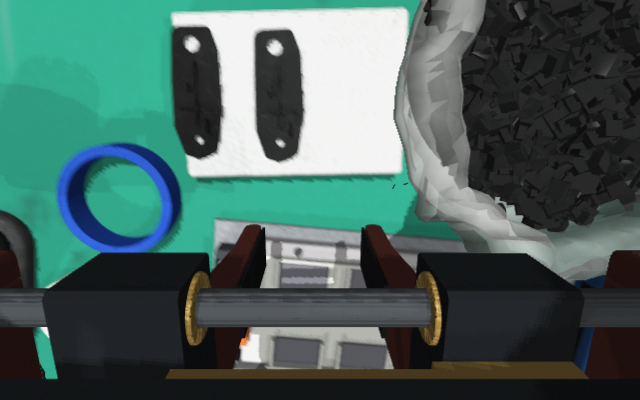

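View pics/w42.png

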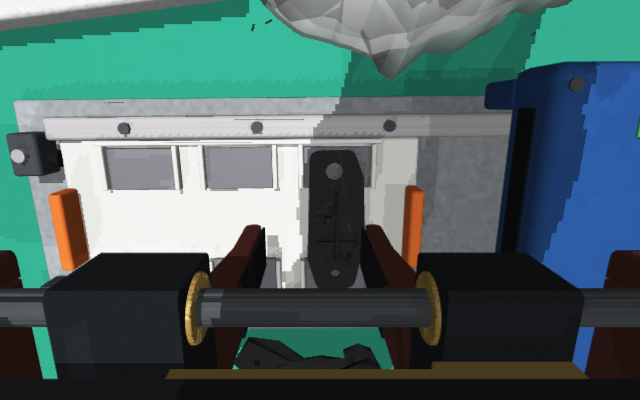

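```bash
python3 -m inch '{"dp":[[1.1,1.4,0],[0,0,-2],[0,0,-2],[0,0,-1.2],[0,0,0]],"twist":[0,0,0,0,0],"grip":[0.05,0.05,0.05,0.05,0.05]}'; python3 -m inch '{"dp":[[0,0,0],[0,0,-0.4],[0,0,0],[0,0,0]],"twist":[0,0,0,0],"grip":[0.05,0.05,0.05,0.05]}';python3 -m inch '{"dp":[[0,0,0],[0,0,0],[0,0,0],[0,0,0],[0,0,0]],"twist":[0,0,0,0,0],"grip":[-0.1,-0.3,-1,-1,-1]}'
```

```text
time_s: 48.98
tcp_pos: [0.6007, -0.1814, 0.0426]
ee_rot: [-3.139, -0.0, 1.57]
force: [0.4, 0.1, -0.6]
grip_width: 0.0462
time_s: 49.32
tcp_pos: [0.6022, -0.1815, 0.0405]
ee_rot: [3.141, 0.0, 1.57]
force: [0.2, 0.1, 0.2]
grip_width: 0.0462
time_s: 49.73
tcp_pos: [0.602, -0.1815, 0.0401]
ee_rot: [3.141, 0.0, 1.57]
force: [-0.6, -0.6, 5.0]
grip_width: 0.0353
```

```bash
python3 -m inch '{"dp":[[0,0,0.5],[0,0,1.5],[0,0,4],[0,0,4],[0,0,3]],"twist":[0,0,0,0,0],"grip":[-1,-1,-1,-1,-1]}';python3 -m inch '{"dp":[[-3.5,-2,0],[-4,-2,0],[-4,-2,0],[-4,-2,0],[-2.9,-1.7,0]],"twist":[0.11,0,0,0,0],"grip":[-1,-1,-1,-1,-1]}';python3 -m inch '{"dp":[[0,0,0],[0,0,0],[0,0,0]],"twist":[0,0,0],"grip":[-1,-1,-1]}'
python3 - <<'E'
from h import *
s=sensors.state(); print(s['tcp_pos'],s['ee_rot']); c,_=grab('wrist','w43')
E
```

```text
time_s: 50.15
tcp_pos: [0.6021, -0.1811, 0.1726]
ee_rot: [3.14, -0.0, 1.57]
force: [1.3, -0.1, -0.3]
grip_width: 0.0348
time_s: 50.57
tcp_pos: [0.4228, -0.275, 0.1697]
ee_rot: [-3.14, 0.0, 1.679]
force: [-0.6, -1.4, -0.5]
grip_width: 0.035
time_s: 50.82
tcp_pos: [0.4266, -0.2739, 0.1701]
ee_rot: [3.141, 0.0, 1.68]
force: [0.4, -0.6, 0.0]
grip_width: 0.0354
[ 0.42659723 -0.27394915  0.17008619] [3.14055111e+00 1.08860370e-04 1.67990529e+00]
```

View pics/w43.png

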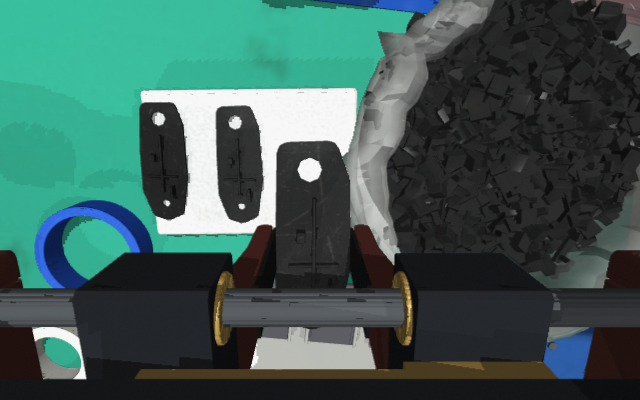

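```bash
python3 -m inch '{"dp":[[-0.7,-0.1,-3],[0,0,-4],[0,0,-2.5],[0,0,-1],[0,0,0]],"twist":[0,0,0,0,0],"grip":[-1,-1,-1,-1,-1]}';python3 -m inch '{"dp":[[0,0,0],[0,0,-1],[0,0,-0.5],[0,0,0]],"twist":[0,0,0,0],"grip":[-1,-1,-1,-1]}'
python3 - <<'E'
from h import *
s=sensors.state(); print(s['tcp_pos'],s['ee_rot'],s['force']); c,_=grab('wrist','w44')
E
```

```text
time_s: 51.28
tcp_pos: [0.4188, -0.2734, 0.0625]
ee_rot: [-3.138, -0.003, 1.682]
force: [-0.4, 0.4, 0.6]
grip_width: 0.0351
time_s: 51.62
tcp_pos: [0.4191, -0.2752, 0.0495]
ee_rot: [3.141, 0.0, 1.68]
force: [-0.6, 0.0, -0.5]
grip_width: 0.0354
[ 0.41906396 -0.27520948  0.04953442] [3.14142445e+00 1.98558098e-04 1.68010586e+00] [-0.62123449  0.03077093 -0.54293542]
```

View pics/w44.png

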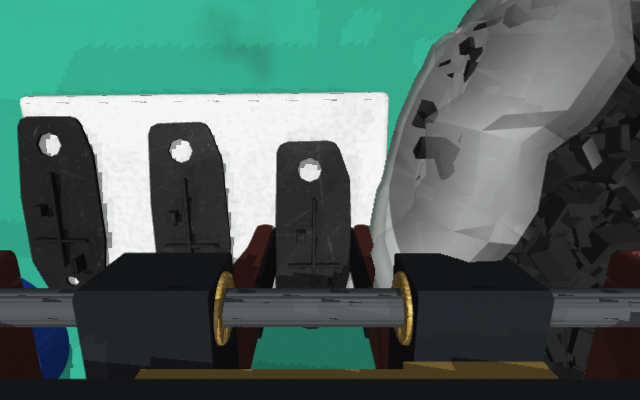

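```bash
python3 -m inch '{"dp":[[0,0,-0.35],[0,0,0],[0,0,0],[0,0,0],[0,0,0]],"twist":[0,0,0,0,0],"grip":[-1,-1,-0.08,-0.05,-0.03]}';python3 -m inch '{"dp":[[0,0,1],[0,0,3],[0,0,4],[0,0,4],[3,0,3]],"twist":[0,0,0,0,0],"grip":[-0.03,0,0,0,0]}';python3 -m inch '{"dp":[[4,0,2],[0,0,2],[0,0,0],[0,0,0]],"twist":[0,0,0,0],"grip":[0,0,0,0]}'
python3 - <<'E'
from h import *
s=sensors.state(); print(s['tcp_pos']); c,_=grab('wrist','w45'); snap('top','t45')
print(spot('mid_a','wrist',4,c),spot('pad','wrist',2,c),spot('carrier','top',2))
E
```

```text
time_s: 52.08
tcp_pos: [0.4191, -0.2753, 0.0464]
ee_rot: [3.141, 0.0, 1.68]
force: [0.7, -0.1, 0.2]
grip_width: 0.0425
time_s: 52.5
tcp_pos: [0.4447, -0.2762, 0.1994]
ee_rot: [-3.14, 0.001, 1.677]
force: [0.8, -1.8, -0.7]
grip_width: 0.0441
time_s: 52.83
tcp_pos: [0.486, -0.2752, 0.2356]
ee_rot: [3.14, 0.001, 1.681]
force: [-0.3, -0.2, -0.7]
grip_width: 0.044
[ 0.48600548 -0.27517486  0.23556943]
[(0.96, [0.4183, -0.2768, 0.0277]), (0.73, [0.4105, -0.3355, 0.0284]), (0.6, [0.421, -0.3974, 0.0259]), (0.21, [0.4168, -0.4031, 0.0194])] [(0.97, [0.4146, -0.3286, -0.0017]), (0.6, [0.5986, -0.2421, 0.0145])] [(0.73, [0.5947, -0.245, 0.0055])]
```

View pics/w45.png

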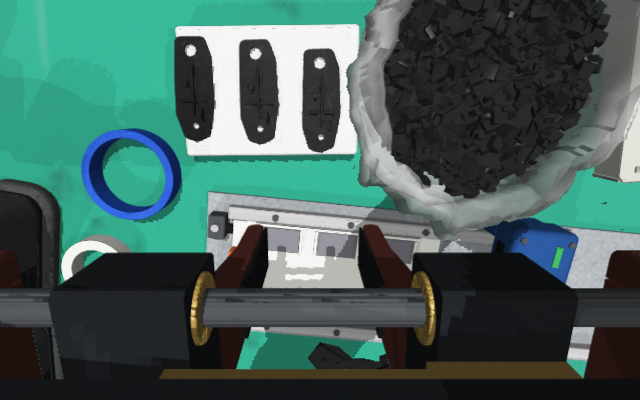

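View pics/t45.png

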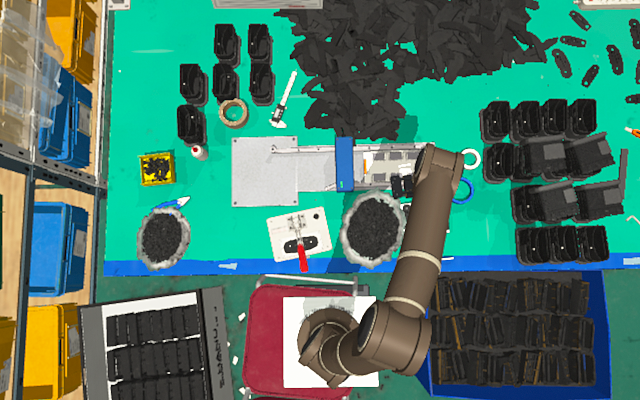

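```bash
python3 -m inch '{"dp":[[4,-1,0],[4,-1,0],[4,-1,0],[3,0,0],[0,0,0]],"twist":[-0.11,0,0,0,0],"grip":[0,0,0,0,0]}';python3 -m inch '{"dp":[[0,0,0],[0,0,0],[0,0,0]],"twist":[0,0,0],"grip":[0,0,0]}'
python3 - <<'E'
from h import *
s=sensors.state(); print(s['tcp_pos']); c,_=grab('wrist','w46')
print(spot('lug_a','wrist',4,c),spot('stop','wrist',2,c),spot('carrier','wrist',2,c),spot('mid_a','wrist',3,c))
E
```

```text
time_s: 53.5
tcp_pos: [0.6398, -0.3035, 0.2315]
ee_rot: [-3.141, -0.003, 1.573]
force: [-1.1, 1.6, -0.4]
grip_width: 0.0439
time_s: 53.75
tcp_pos: [0.6343, -0.3057, 0.2341]
ee_rot: [-3.14, 0.0, 1.569]
force: [-0.7, 0.1, -0.4]
grip_width: 0.0442
[ 0.63432513 -0.30568669  0.23412849]
[(0.94, [0.5981, -0.1358, 0.0213]), (0.69, [0.6011, -0.3507, 0.0214]), (0.28, [0.5978, -0.2408, 0.0147])] [(0.59, [0.6048, -0.3548, 0.0073])] [(0.77, [0.5986, -0.2423, 0.0039])] [(0.39, [0.6002, -0.2434, 0.0145])]
```

View pics/w46.png

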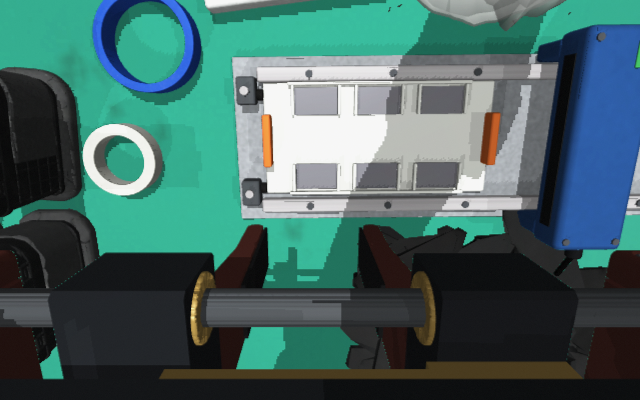

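```bash
python3 -c "
from workcell import bot
print(bot.job_done())"
```

```text
the job is handed in; nothing more can be done
None
```

The job is done and handed in, at about 54 s of robot time; no verdict came back. There were three blades.

- **Turning and loading:** I pinched the carrier by its end lug, swung it clear of the post until it lay lengthwise, and laid one blade in each pocket. The third blade lay too close to the clip press, so I first drew it about 5 cm aside.
- **Through the lane:** I pushed the carrier under the reader bar by its rear lug and drew it out by the front lug. It stopped at the bumpers: the force rose to 18 N while the position stayed still. No knock on the bar showed. I saw no slack grip and no blade knocked aside.
- **Blades to the pad:** All three lie flat and side by side on the pad. They are about 60 mm apart, and the outermost centre is about 15 mm inside the pad's short edge.

**Last checks:** The wrist picture showed the empty carrier touching the bumper, with its front lug at y −0.351 m against −0.3505 m when I set it home. The gripper touches nothing. I saw no movement of the bottle and tape in the overview and wrist pictures, but I did not measure it. The screwdriver was hidden behind the arm in the last overview picture, so I could not check it; the arm stayed about 10 cm away from it.

**Disagreements:** Position readings from the detector differed from my own by 2 to 5 mm, and the overhead camera put the carrier about 7 mm off the wrist camera and the pinch position in x. I went by the wrist camera and the pinch position.

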